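# Open the push-and-turn reagent bottle

## Task

Get the reagent bottle ready for use. First clear the steel tray by putting the slide box that lies in it squarely on top of the column of two slide boxes, edges in line. Then open the bottle: press its safety cap down against the spring while turning it anticlockwise, without forcing it, lift it off and set it down flat in the tray, skirt down, leaving the column standing and the rack, timer, dropper bottle and jar undisturbed.

Things in the scene. Friction and masses are not known exactly. Their poses are not given: they have to be found in the camera images.
- bottle: Fixed amber wide-mouth reagent bottle, 84 mm in diameter, in a steel holder with a 110 mm square foot. Origin at the centre of the foot's underside, z up. Shoulder up to 81 mm, neck 38 mm in diameter up to 112 mm with three bayonet lugs. A sprung rubber insert in the mouth pushes the cap up. The bottle cannot move or turn; over 80 N between cap and bottle counts as forcing.
- bottle_lock (a point): Centre of the neck's rim, 112 mm above the bottle's origin. The lock: the cap, pushed down 4 mm or more (5 to 6 is safe, hard stop at 7), turns anticlockwise seen from above; from 40 degrees it is clear, 60 is right, hard stop at about 81. Spring: 4.5 N at first, 12 N at 5 mm, 15 N at 7 mm. Let up there it rises 3 mm above its locked height and lifts straight off. Unpressed, or clockwise, it does not turn.
- cap: Loose white safety cap, 48 to 78 g: round, 60 mm in diameter, 31 mm high, with a grip bar across its flat top. Origin at the centre of the skirt's lower edge, z up. Locked on the bottle, its origin is 92 mm above the bottle's origin, on the same axis, its x along the bottle's x.
- cap_bar (a point): Centre of the top of the cap's grip bar, 51 mm above the cap's origin. The bar is 46 mm long (cap x), 14 mm wide (cap y), 20 mm high, so the flat cap top beside it is 20 mm below this point.
- slide_box: Closed blue plastic slide box, 85 mm (x) by 58 mm (y) by 33 mm high, 80 to 160 g, to be stacked; it starts lying in the tray. Origin at the centre of its underside.
- column_low: Lower box of the column, same box, loose on the bench. Origin at the centre of its underside.
- column_top: Second box of the column, same box, squarely on the lower one; its top is 33 mm above its origin (the centre of its underside). The column is 66 mm high before the third box is added.
- tray: Fixed shallow steel tray, 150 mm (x) by 130 mm (y) outside, walls 3 mm thick and 12 mm high, floor 3 mm thick. Origin at the centre of its underside; inner floor 3 mm above it.
- tube_rack: Bystander: white wire test-tube rack, 120 mm (x) by 50 mm (y) by 73 mm high, with blue-capped tubes that stand up to 144 mm high. Origin at the centre of its underside.
- timer: Bystander: flat grey bench timer, 75 mm (x) by 45 mm (y) by 30 mm high. Origin at the centre of its underside.
- dropper: Bystander: small amber dropper bottle, 32 mm in diameter and 91 mm high, close beside the reagent bottle. Origin at the centre of its underside.
- jar: Bystander: small closed jar, 44 mm in diameter and 75 mm high, close to an end of the column. Origin at the centre of its underside.

How it is judged:
By the outcome, as a careful person would: the job done as asked, in the order asked, and still so for the second after the job is handed in, with the robot touching nothing.
It also fails if it takes over 72 s, if anything falls off the work surface, if the arm or the gripper's body presses on something with over 40 N, if the wrist force passes 120 N, or if a joint passes its speed limit or range.

## Robot

A 6-joint arm with a two-finger parallel gripper is mounted at the origin on the work surface. World frame = base frame: x ahead of the robot, y to its left, z up, the work surface at z = 0. Lengths are in mm, angles in rad, forces in N, time in s.
With the tool pointing down it reaches from about 350 to 800 mm from the base axis. Payload 7.3 kg.
Tool frame: the origin (TCP) lies at the centre of the arm's flange, where the gripper is bolted on; the fingertips stand 173 mm ahead of it and the grasp point (between the pads) lies 155 mm ahead of it (robot.grip_depth is the distance from the TCP to the grasp point, in mm); z points along the fingers, x is the direction in which the jaws open and shut, and the axes are right-handed (so a half turn about z gives the same grasp; the last joint's range is limited). The gripper opens to 85 mm and grips with 20 to 120 N. Pads are 22 mm wide; open, the fingers measure 114 mm over their backs; the gripper's body (76 mm by 85 mm) begins 54 mm behind the grasp point. The pads swing forward as they close: fully open they stand 13 mm farther back than shut.
Start: joints at [0.984, 0.342, 1.524, -0, 1.275, -0.146], TCP at [223.978, 474.828, 404.722] pointing down, gripper open.
Joint ranges: [-2.53, 2.53], [-0.77, 2.02], [0.04, 2.7], [-1, 4.14], [0.28, 2.66], [-3.11, 3.11]. Speed limits (rad/s): [2.57, 2.57, 3.14, 3.14, 3.14, 3.14].

## Interface

Orientations are given as a 3x3 rotation matrix whose columns are the frame's x, y, z axes.
In Python, from rig import robot gives the robot as it stands.
- The arm moves only by the tool arm_command, never from a script. Its argument "plan" is a list of rows, each an object of numbers: "tx", "ty", "tz": the shift along the tool's x, y, z in m; "wx", "wy", "wz": the turn, a rotation vector about the tool's x, y, z in degrees; "fingers": the finger opening in m, from 0 to 0.0854. In form: [{"tx": .., "ty": .., "tz": .., "wx": .., "wy": .., "wz": .., "fingers": ..}, ...]. A call has 1 to 10 rows; each row shifts and turns the commanded pose from where the row before left it, along the tool's axes as they then stand; what a row does not reach is not made up. A row lasts 1/12 s, in which the tool goes at most 41.7 mm and 7.16 degrees, less where a joint would pass 70% of its speed; a pose out of reach is approached as far as the arm can. A call with a gripper value outside its range is refused whole. The fingers move at their own pace and stop on an object; "force" is the grip in N (left out, the last holds). Time passes only in rows, so rows that do not move let the fingers close. It gives the time, the measured TCP pose, the force and the opening at its end, in the units of the state.
- robot.observe(): the state, without advancing time (a new reading comes with each control period).
- robot.capture(name): name is "scene" or "top"; returns a dict with "pixels" (420x560x3 uint8, red, green, blue), "fx", "fy", "cx", "cy" (pixels), "R" (3x3) and "t" (3): a world point X has camera coordinates R X + t. Camera axes: x right, y down, z forward; pixel columns grow to the right and rows downward; lengths in mm; the calibration is good to about 2 mm. A picture is of the moment at which its call begins. There is no depth.
- robot.sign_off(): hands the job in, once; it reports no verdict.
The state is a dict: "time_s": time; "joint_positions": joint angles; "joint_vel": joint speeds; "tau": joint torques, N m; "ee_pos": TCP position; "tool_rot": TCP orientation; "ft_force": force on the tool from outside, world axes, zero at the start; "moment": the same for the moment, N m; "gripper_width": finger opening in mm.
Only numpy, scipy, OpenCV 4.12 (cv2) and the standard library are available. Lean on these libraries where they do the work, as an engineer would, in place of code of your own. Each camera call takes 0.05 s, during which the arm holds its last target.

## Working session

There is one attempt and no reset: what is moved stays moved. The work goes in short steps, Python scripts to look and compute and a tool call to move; the robot and the scene stay as the last step left them, time stands still between calls to the robot, and variables do not carry over. Pictures are saved under pics/ and viewed, and the job is handed in when it is done.

Besides the shell and the picture viewer there is one more tool, called after "Emit:" as a command line: name --argument value ..., lists and objects as JSON in quotes. arm_command: Moves the arm, as the interface text tells. Its arguments: {"type":"object","properties":{"plan":{"type":"array"},"force":{"type":"number"}},"required":["plan"]}

```bash
mkdir -p pics; ls; python3 - <<'E'
from rig import robot
import cv2,json
for n in("scene","top"):
    c=robot.capture(n); cv2.imwrite(f"pics/{n}0.png",c["pixels"][:,:,::-1])
    print(n,c["fx"],c["fy"],c["cx"],c["cy"],c["R"],c["t"])
print(robot.observe())
E
```

```text
pics
scene 464.2026227887232 464.2026227887232 283.135852236946 212.15106141153035 [[ 0.3148814   0.94902463  0.01421087]
 [ 0.79217276 -0.25453282 -0.55468493]
 [-0.52279253  0.18591743 -0.83193911]] [-167.9108165  -379.30516018 1428.73521104]
top 388.0413384671774 388.0413384671774 278.45146956466823 213.5778733696976 [[ 1.21638525e-02 -9.99925815e-01 -6.37210904e-04]
 [-9.73324749e-01 -1.16942399e-02 -2.29133539e-01]
 [ 2.29109088e-01  3.40735971e-03 -9.73394789e-01]] [ -40.5822908  583.9811902 1016.7070548]
{'time_s': 0.1, 'joint_positions': array([ 9.83988339e-01,  3.42650294e-01,  1.52491947e+00, -1.34870265e-05,
        1.27540584e+00, -1.45977618e-01]), 'joint_vel': array([-0.00218804, -0.00118487, -0.00406522,  0.00102797, -0.00063224,
        0.00111396]), 'tau': array([ 1.51626729e-03, -4.34449160e+01, -2.46491218e+01, -3.24655639e-04,
        4.75921319e-03, -1.82703593e-05]), 'ee_pos': array([223.9156855 , 474.72058323, 404.09742737]), 'tool_rot': array([[ 4.26686520e-01,  9.04399272e-01, -7.55004026e-04],
       [ 9.04398549e-01, -4.26687147e-01, -1.15874539e-03],
       [-1.37011900e-03, -1.88403510e-04, -9.99999044e-01]]), 'ft_force': array([ 0.45745295,  0.73394433, -0.01629097]), 'moment': array([ 0.00816462, -0.00804948, -0.00268285]), 'gripper_width': 85.58535185728302}
```

View pics/scene0.png

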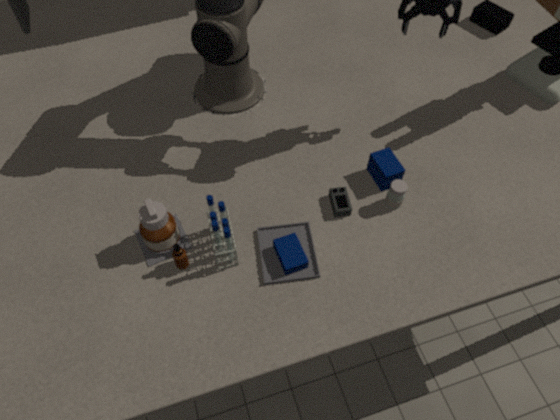

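View pics/top0.png

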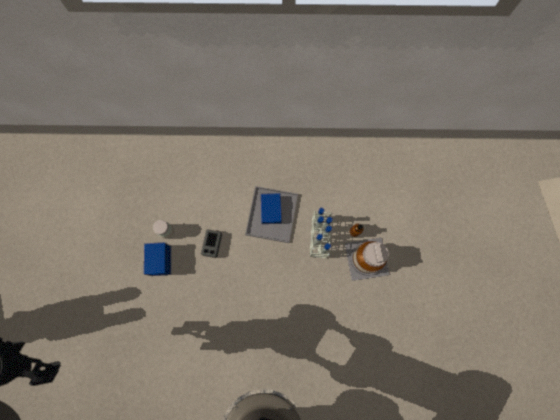

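The scene view shows the bottle near (155,225), the tray near (287,252) with the slide box in it, the column at (386,168), the jar at (397,192), the timer at (341,200) and the rack at (220,230). In the top view the tray is at (273,215), the column at (157,259) and the bottle at (371,257). I'll zoom in.

```bash
python3 - <<'E'
import cv2,numpy as np
a=cv2.imread("pics/scene0.png");b=cv2.imread("pics/top0.png")
def z(im,x,y,w,h,k): return cv2.resize(im[y:y+h,x:x+w],None,fx=k,fy=k,interpolation=cv2.INTER_CUBIC)
cv2.imwrite("pics/z1.png",np.vstack([z(b,130,180,160,110,5)[:, :800],])) 
cv2.imwrite("pics/z2.png",z(b,290,190,120,100,6))
cv2.imwrite("pics/z3.png",z(a,120,180,130,100,6))
cv2.imwrite("pics/z4.png",z(a,250,140,160,120 ,5))
E
```

```text
(no output)
```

View pics/z1.png

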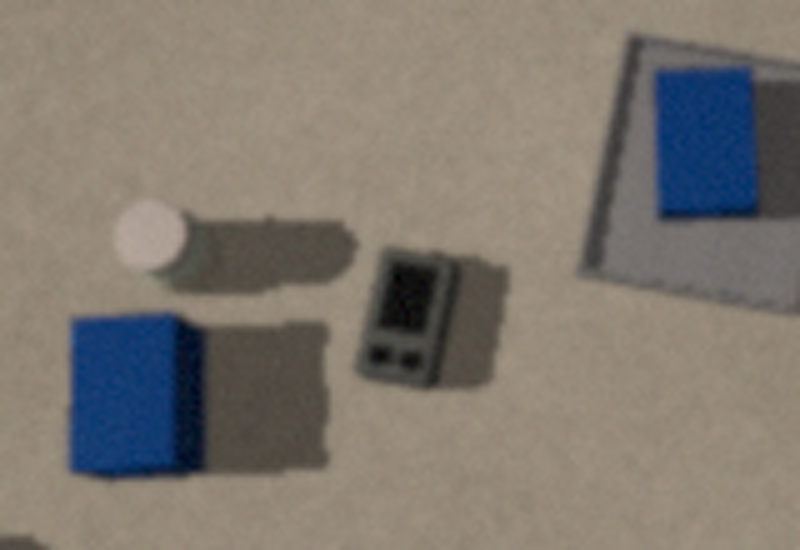

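View pics/z2.png

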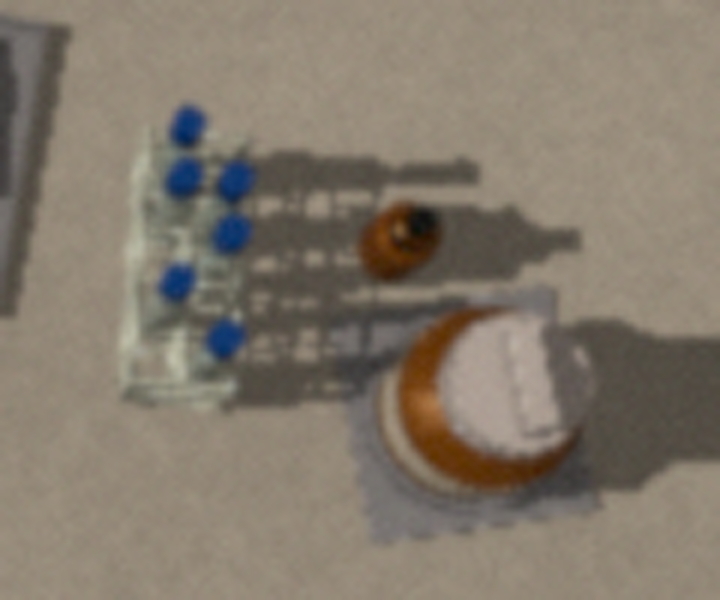

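View pics/z3.png

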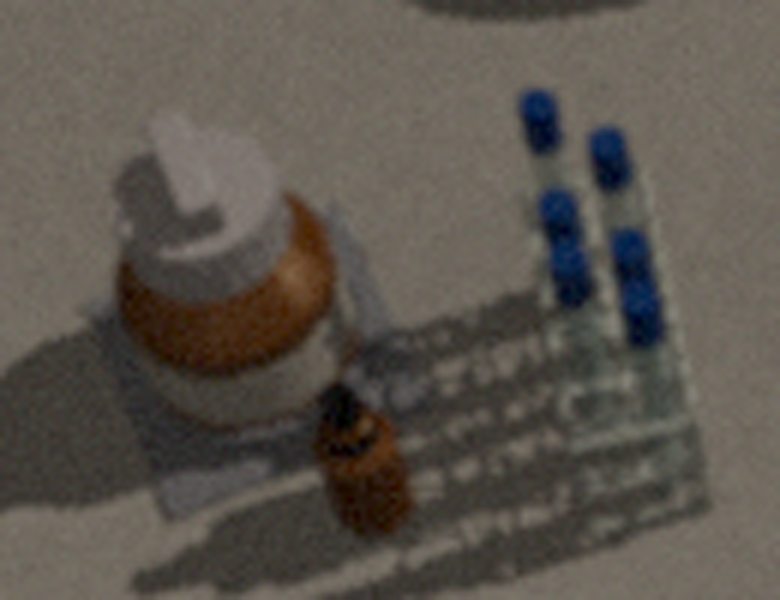

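View pics/z4.png

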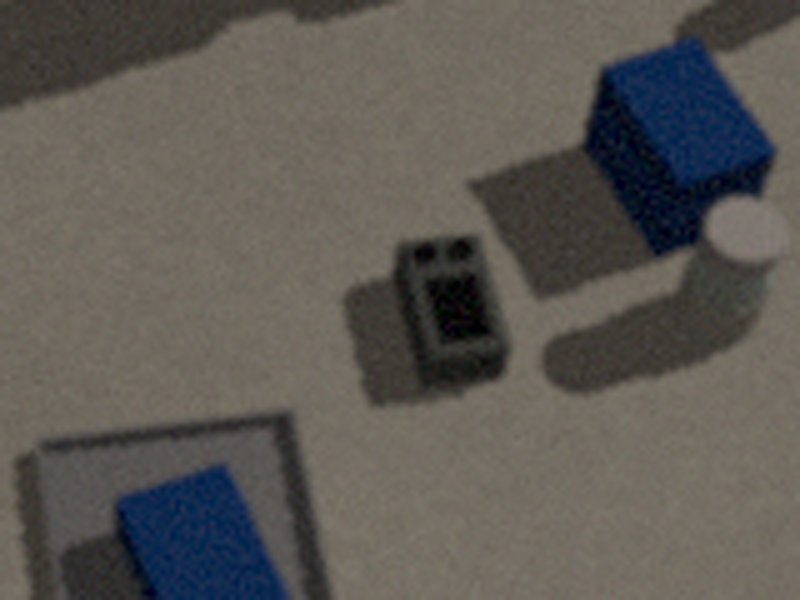

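```bash
cat > h.py <<'E'
import numpy as np,cv2
from rig import robot
def grab(n,k=4):
    c=robot.capture(n); im=c["pixels"].astype(np.float32)
    for _ in range(k-1): im+=robot.capture(n)["pixels"]
    c["im"]=(im/k); return c
def ray(c,uv,z):
    uv=np.atleast_2d(uv).astype(float)
    d=np.c_[(uv[:,0]-c["cx"])/c["fx"],(uv[:,1]-c["cy"])/c["fy"],np.ones(len(uv))]@c["R"]
    o=-c["R"].T@c["t"]
    return (o+d*((z-o[2])/d[:,2])[:,None])[:,:2]
def proj(c,X):
    p=np.atleast_2d(X)@c["R"].T+c["t"]
    return np.c_[p[:,0]/p[:,2]*c["fx"]+c["cx"],p[:,1]/p[:,2]*c["fy"]+c["cy"]]
S=8
def blobs(c,maskf,amin,roi):
    x,y,w,h=roi
    im=cv2.resize(c["im"][y:y+h,x:x+w],None,fx=S,fy=S,interpolation=cv2.INTER_CUBIC)
    m=maskf(im).astype(np.uint8)
    m=cv2.morphologyEx(m,cv2.MORPH_OPEN,np.ones((9,9),np.uint8))
    cs,_=cv2.findContours(m,cv2.RETR_EXTERNAL,cv2.CHAIN_APPROX_NONE)
    return [(k[:,0,:]+.5)/S-.5+np.array([x,y]) for k in cs if cv2.contourArea(k)>amin*S*S]
def rect(c,k,z):
    P=ray(c,k,z).astype(np.float32)
    (cx,cy),(w,h),a=cv2.minAreaRect(P)
    if w<h: w,h,a=h,w,a+90
    return np.round([cx,cy,w,h,(a+90)%180-90],1)
E
python3 - <<'E'
from h import *
import pickle
C={n:grab(n) for n in("scene","top")}
pickle.dump(C,open("c0.pkl","wb"))
for n,rs in dict(top=dict(col=(140,235,40,45),box=(255,185,35,45)),scene=dict(col=(362,145,50,50),box=(268,228,45,50))).items():
    c=C[n]
    for o,r in rs.items():
        x,y,w,h=r; im=c["im"][y:y+h,x:x+w]; B=im[...,2]; m=(B-im[...,0]>40)
        print(n,o,"B hist",np.percentile(B[m],[2,10,25,50,75,90,98]).round())
        t=np.percentile(B[m],90)*0.72
        top=blobs(c,lambda q:(q[...,2]>t)&(q[...,2]-q[...,0]>.45*t),40,r)
        for k in top:
            print("  top",rect(c,k,66 if o=="col" else 36))
E
```

```text
top col B hist [ 56.  87. 112. 114. 114. 116. 117.]
  top [455.8 304.6  85.1  55.9   4.2]
top box B hist [ 74. 103. 109. 110. 111. 112. 116.]
  top [610.1 -10.4  85.7  58.    2.2]
scene col B hist [53. 73. 78. 80. 81. 82. 83.]
  top [458.4 305.2  85.5  57.2   3.8]
scene box B hist [55. 76. 78. 80. 80. 82. 83.]
  top [612.5  -9.2  84.3  57.5   2.9]
```

Both views agree: column top at about (457,305), yaw 4°, and slide box at about (611,-10), yaw 2.5°. Next I'll measure the cap, foot and tray.

```bash
python3 - <<'E'
import cv2,numpy as np,pickle
C=pickle.load(open("c0.pkl","rb"))
def z(n,x,y,w,h,k,f):
    im=C[n]["im"][y:y+h,x:x+w,::-1]; im=np.clip((im-20)*f,0,255).astype(np.uint8)
    return cv2.resize(im,None,fx=k,fy=k,interpolation=cv2.INTER_CUBIC)
cv2.imwrite("pics/a1.png",np.hstack([z("top",345,235,50,50,8,1.5),z("scene",132,192,50,50,8,2)]))
cv2.imwrite("pics/a2.png",np.hstack([z("top",240,180,66,66,6,1.8),z("scene",252,220,66,66,6,2.3)]))
E
```

```text
(no output)
```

View pics/a1.png

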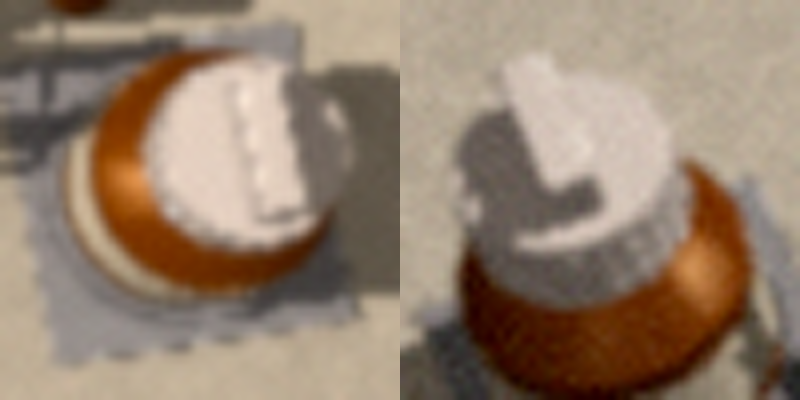

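View pics/a2.png

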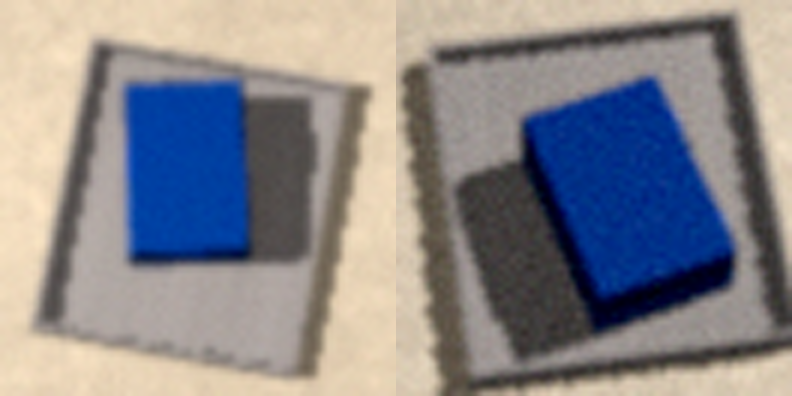

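```bash
python3 - <<'E'
from h import *
import pickle
C=pickle.load(open("c0.pkl","rb"))
def T(p,o,k): return (np.array(p,float)+.5)/k-.5+np.array(o)
t,s=C["top"],C["scene"]
print("disc top",ray(t,T([248.5,152],(345,235),8),123),"scene",ray(s,T([163,160],(132,192),8),123))
print("bar top",ray(t,T([[256,74],[285,72],[305,205],[272,212]],(345,235),8),143))
print("bar scene",ray(s,T([[103,68],[148,54],[192,150],[150,187]],(132,192),8),143))
# foot top corners (bottom left, bottom right, top right) z~? 
print("foot",ray(t,T([[60,365],[360,315],[300,22]],(345,235),8),4))
tt=ray(t,T([[97,42],[368,88],[308,376],[36,330]],(240,180),6),6)
print("tray top",tt,tt.mean(0))
ts=ray(s,T([[37,50],[342,12]],(252,220),6),12);print("tray scene",ts)
# white cap ellipse
for n,r,o in(("top",(345,235,50,50),0),("scene",(132,192,50,50),0)):
    c=C[n];x,y,w,h=r
    im=c["im"][y:y+h,x:x+w]
    print(n,im[18,25],im[4,4])
# predicted centre from foot, camera positions
for c in(t,s): print(-c["R"].T@c["t"])
E
```

```text
disc top [[ 468.25507407 -286.22948648]] scene [[ 471.08245312 -286.99985555]]
bar top [[ 490.57748752 -284.76665209]
 [ 491.33220284 -294.03365514]
 [ 449.04425662 -298.31413985]
 [ 446.71170931 -287.80203811]]
bar scene [[ 450.46120034 -295.59043388]
 [ 449.51399533 -283.11150564]
 [ 484.90016456 -277.06008123]
 [ 493.39245607 -289.79900065]]
foot [[ 407.07084446 -245.31457819]
 [ 426.01947784 -353.03967507]
 [ 531.858812   -336.80175966]]
tray top [[681.55980769  35.98785074]
 [659.21427464 -99.8220002 ]
 [513.76476102 -70.58789817]
 [534.78336504  61.94257537]] [597.33055209 -18.11986807]
tray scene [[516.63796347 -60.21322791]
 [537.53634833  64.81484092]]
top [172.   158.25 147.25] [127.75 118.5  104.  ]
scene [124.25 116.25 111.25] [113.5  107.25  97.  ]
[ 335.96015556  -37.21435073 1123.44116628]
[1100.27929807 -202.82089471  980.6120033 ]
```

```bash
cat >> h.py <<'E'
def go(x,y,z,yaw):
    o=robot.observe();R=np.array(o["tool_rot"]);p=np.array(o["ee_pos"])
    cur=np.degrees(np.arctan2(R[1,0],R[0,0])); d=(yaw-cur+180)%360-180
    a=np.radians(yaw);D=np.array([x,y,z])-p
    tx=D[0]*np.cos(a)+D[1]*np.sin(a); ty=D[0]*np.sin(a)-D[1]*np.cos(a)
    print("t",round(o["time_s"],2),"p",p.round(1),"yaw",cur.round(2),"tilt",np.degrees(R[:2,2]).round(2),"F",np.round(o["ft_force"],1),"M",np.round(o["moment"],2),"w",round(o["gripper_width"],1),"q",np.round(o["joint_positions"],2))
    print("wz",round(-d,2),"then tx,ty,tz mm",np.round([tx,ty,-D[2]],1),"rows",np.ceil(max(np.linalg.norm(D)/38,abs(d)/7)))
E
python3 -c "
from h import *
go(611.3,-9.8,290,92.5)"
```

```text
t 0.5 p [224.  474.8 404.7] yaw 64.75 tilt [0. 0.] F [ 0.5  0.2 -0.4] M [-0.01 -0.03 -0.02] w 85.4 q [ 0.98  0.34  1.52  0.    1.28 -0.15]
wz -27.75 then tx,ty,tz mm [-501.1  365.8  114.7] rows 17.0
```

Emit:
arm_command --plan '[{"wz": -6.94},{"wz": -6.94},{"wz": -6.94},{"wz": -6.93},{"tx": -0.028,"ty": 0.0205},{"tx": -0.028,"ty": 0.0205},{"tx": -0.028,"ty": 0.0205},{"tx": -0.028,"ty": 0.0205},{"tx": -0.028,"ty": 0.0205},{"tx": -0.028,"ty": 0.0205}]'

```text
schema error: expected keys tx, ty, tz, wx, wy, wz, fingers
```

Emit:
arm_command --plan '[{"tx": -0.028,"ty": 0.0205},{"tx": -0.028,"ty": 0.0205},{"tx": -0.028,"ty": 0.0205},{"tx": -0.028,"ty": 0.0205},{"tx": -0.028,"ty": 0.0205},{"tx": -0.028,"ty": 0.0205},{"tx": -0.028,"ty": 0.0205},{"tx": -0.028,"ty": 0.0205},{"tx": -0.028,"ty": 0.0205,"tz": 0.02},{"tx": -0.028,"ty": 0.0205,"tz": 0.02}]'

```text
schema error: expected keys tx, ty, tz, wx, wy, wz, fingers
```

Emit:
arm_command --plan '[{"tx": -0.026,"tz": 0.02},{"tx": -0.025,"tz": 0.02},{"tz": 0.02},{"tz": 0.015,"fingers": 0.076},{"fingers": 0.076},{"fingers": 0.076}]'

```text
schema error: expected keys tx, ty, tz, wx, wy, wz, fingers
```

```bash
python3 -c "
from h import *
go(611.3,-9.8,181,92.5)"
```

```text
t 0.5 p [224.  474.8 404.7] yaw 64.75 tilt [0. 0.] F [ 0.5  0.2 -0.4] M [-0.01 -0.03 -0.02] w 85.4 q [ 0.98  0.34  1.52  0.    1.28 -0.15]
wz -27.75 then tx,ty,tz mm [-501.1  365.8  223.7] rows 18.0
```

Emit:
arm_command --plan '[{"tx": 0,"ty": 0,"tz": 0,"wx": 0,"wy": 0,"wz": -6.94,"fingers": 0.085},{"tx": 0,"ty": 0,"tz": 0,"wx": 0,"wy": 0,"wz": -6.94,"fingers": 0.085},{"tx": 0,"ty": 0,"tz": 0,"wx": 0,"wy": 0,"wz": -6.94,"fingers": 0.085},{"tx": 0,"ty": 0,"tz": 0,"wx": 0,"wy": 0,"wz": -6.93,"fingers": 0.085},{"tx": -0.028,"ty": 0.0205,"tz": 0,"wx": 0,"wy": 0,"wz": 0,"fingers": 0.085},{"tx": -0.028,"ty": 0.0205,"tz": 0,"wx": 0,"wy": 0,"wz": 0,"fingers": 0.085},{"tx": -0.028,"ty": 0.0205,"tz": 0,"wx": 0,"wy": 0,"wz": 0,"fingers": 0.085},{"tx": -0.028,"ty": 0.0205,"tz": 0,"wx": 0,"wy": 0,"wz": 0,"fingers": 0.085},{"tx": -0.028,"ty": 0.0205,"tz": 0,"wx": 0,"wy": 0,"wz": 0,"fingers": 0.085},{"tx": -0.028,"ty": 0.0205,"tz": 0,"wx": 0,"wy": 0,"wz": 0,"fingers": 0.085}]'

```text
time_s: 1.33
ee_pos: [354.8, 311.0, 404.9]
tool_rot: [[-0.044, 0.999, 0.0], [0.999, 0.044, 0.0], [0.0, 0.0, -1.0]]
ft_force: [0.7, 0.5, 0.1]
gripper_width: 85.2
```

Emit:
arm_command --plan '[{"tx": -0.028,"ty": 0.0205,"tz": 0,"wx": 0,"wy": 0,"wz": 0,"fingers": 0.085},{"tx": -0.028,"ty": 0.0205,"tz": 0,"wx": 0,"wy": 0,"wz": 0,"fingers": 0.085},{"tx": -0.028,"ty": 0.0205,"tz": 0,"wx": 0,"wy": 0,"wz": 0,"fingers": 0.085},{"tx": -0.028,"ty": 0.0205,"tz": 0,"wx": 0,"wy": 0,"wz": 0,"fingers": 0.085},{"tx": -0.028,"ty": 0.0205,"tz": 0,"wx": 0,"wy": 0,"wz": 0,"fingers": 0.085},{"tx": -0.028,"ty": 0.0205,"tz": 0,"wx": 0,"wy": 0,"wz": 0,"fingers": 0.085},{"tx": -0.028,"ty": 0.0205,"tz": 0,"wx": 0,"wy": 0,"wz": 0,"fingers": 0.085},{"tx": -0.028,"ty": 0.0205,"tz": 0,"wx": 0,"wy": 0,"wz": 0,"fingers": 0.085},{"tx": -0.028,"ty": 0.0205,"tz": 0.02,"wx": 0,"wy": 0,"wz": 0,"fingers": 0.085},{"tx": -0.028,"ty": 0.0205,"tz": 0.02,"wx": 0,"wy": 0,"wz": 0,"fingers": 0.085}]'

```text
time_s: 2.17
ee_pos: [572.3, 39.9, 365.4]
tool_rot: [[-0.043, 0.999, 0.004], [0.999, 0.043, -0.0], [-0.0, 0.004, -1.0]]
ft_force: [0.5, 0.4, -0.1]
gripper_width: 85.1
```

Emit:
arm_command --plan '[{"tx": -0.026,"ty": 0.018,"tz": 0.02,"wx": 0,"wy": 0,"wz": 0,"fingers": 0.085},{"tx": -0.025,"ty": 0.018,"tz": 0.02,"wx": 0,"wy": 0,"wz": 0,"fingers": 0.085},{"tx": 0,"ty": 0,"tz": 0.02,"wx": 0,"wy": 0,"wz": 0,"fingers": 0.076},{"tx": 0,"ty": 0,"tz": 0.015,"wx": 0,"wy": 0,"wz": 0,"fingers": 0.076},{"tx": 0,"ty": 0,"tz": 0,"wx": 0,"wy": 0,"wz": 0,"fingers": 0.076}]'

```text
time_s: 2.58
ee_pos: [608.6, -8.5, 285.8]
tool_rot: [[-0.042, 0.999, -0.007], [0.999, 0.042, 0.001], [0.001, -0.007, -1.0]]
ft_force: [-1.3, 0.2, 0.2]
gripper_width: 76.2
```

```bash
python3 -c "
from h import *
go(611.3,-9.8,181,92.5)"
```

```text
t 2.58 p [608.6  -8.5 285.8] yaw 92.42 tilt [-0.39  0.06] F [-1.3  0.2  0.2] M [0.01 0.03 0.  ] w 76.2 q [-0.14  0.6   1.44  0.    1.11 -1.75]
wz -0.08 then tx,ty,tz mm [ -1.4   2.6 104.8] rows 3.0
```

Emit:
arm_command --plan '[{"tx": -0.001,"ty": 0.0,"tz": 0.025,"wx": 0,"wy": 0,"wz": 0,"fingers": 0.076},{"tx": 0,"ty": 0,"tz": 0.025,"wx": 0,"wy": 0,"wz": 0,"fingers": 0.076},{"tx": 0,"ty": 0,"tz": 0.02,"wx": 0,"wy": 0,"wz": 0,"fingers": 0.076},{"tx": 0,"ty": 0,"tz": 0.0,"wx": 0,"wy": 0,"wz": 0,"fingers": 0.076},{"tx": 0,"ty": 0,"tz": 0,"wx": 0,"wy": 0,"wz": 0,"fingers": 0.076}]'

```text
time_s: 3.0
ee_pos: [609.5, -8.5, 220.1]
tool_rot: [[-0.044, 0.999, -0.001], [0.999, 0.044, 0.0], [0.0, -0.001, -1.0]]
ft_force: [0.6, -0.2, -0.5]
gripper_width: 76.1
```

```bash
python3 - <<'E'
from h import *
go(611.3,-9.8,181,92.5)
for n in("scene","top"):
    c=robot.capture(n); x,y,w,h=((250,180,90,90) if n=="scene" else (220,165,90,90)); cv2.imwrite(f"pics/{n}1.png",cv2.resize(cv2.convertScaleAbs(c["pixels"][y:y+h,x:x+w,::-1],alpha=1.6),None,fx=4.4,fy=4.4,interpolation=cv2.INTER_CUBIC))
cv2.imwrite("pics/b1.png",np.hstack([cv2.imread("pics/scene1.png"),cv2.imread("pics/top1.png")]))
E
```

```text
t 3.0 p [609.5  -8.5 220.1] yaw 92.52 tilt [-0.05  0.01] F [ 0.6 -0.2 -0.5] M [-0.05  0.04  0.01] w 76.1 q [-0.14  0.68  1.49  0.    0.96 -1.75]
wz 0.02 then tx,ty,tz mm [-1.4  1.8 39.1] rows 2.0
```

View pics/b1.png

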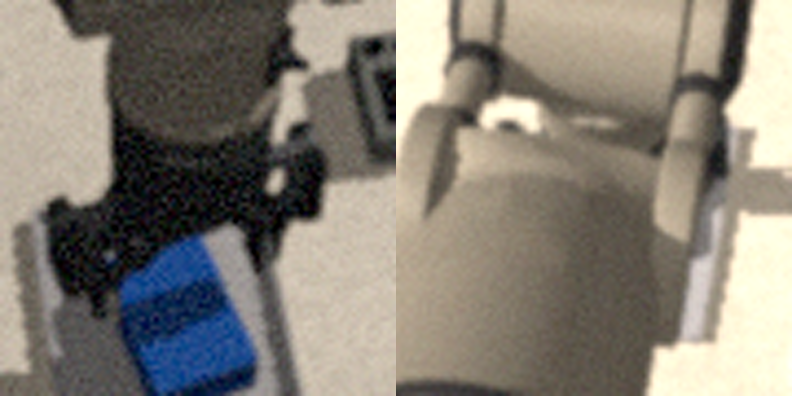

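The fingers straddle the blue box, which sits around (185,320) in the left panel with both walls clear. Next I'll descend and grip.

Emit:
arm_command --plan '[{"tx": -0.0013,"ty": 0.0018,"tz": 0.013,"wx": 0,"wy": 0,"wz": 0,"fingers": 0.076},{"tx": 0,"ty": 0,"tz": 0.013,"wx": 0,"wy": 0,"wz": 0,"fingers": 0.076},{"tx": 0,"ty": 0,"tz": 0.013,"wx": 0,"wy": 0,"wz": 0,"fingers": 0.076},{"tx": 0,"ty": 0,"tz": 0.0,"wx": 0,"wy": 0,"wz": 0,"fingers": 0.076},{"tx": 0,"ty": 0,"tz": 0,"wx": 0,"wy": 0,"wz": 0,"fingers": 0.05},{"tx": 0,"ty": 0,"tz": 0,"wx": 0,"wy": 0,"wz": 0,"fingers": 0.05},{"tx": 0,"ty": 0,"tz": 0,"wx": 0,"wy": 0,"wz": 0,"fingers": 0.05},{"tx": 0,"ty": 0,"tz": 0,"wx": 0,"wy": 0,"wz": 0,"fingers": 0.05}]' --force 35

```text
time_s: 3.77
ee_pos: [611.5, -10.1, 181.6]
tool_rot: [[-0.044, 0.999, 0.002], [0.999, 0.044, -0.0], [-0.0, 0.002, -1.0]]
ft_force: [-0.0, -0.5, -1.2]
gripper_width: 57.5
```

```bash
python3 - <<'E'
from h import *
go(611.3,-9.8,181,92.5)
E
```

```text
t 3.77 p [611.5 -10.1 181.6] yaw 92.49 tilt [ 0.09 -0.01] F [-0.  -0.5 -1.2] M [ 0.06 -0.07 -0.01] w 57.5 q [-0.14  0.74  1.51  0.    0.89 -1.76]
wz -0.01 then tx,ty,tz mm [ 0.3 -0.2  0.6] rows 1.0
```

Emit:
arm_command --plan '[{"tx": 0,"ty": 0,"tz": -0.01,"wx": 0,"wy": 0,"wz": 0,"fingers": 0.05},{"tx": 0,"ty": 0,"tz": -0.02,"wx": 0,"wy": 0,"wz": 0,"fingers": 0.05},{"tx": 0,"ty": 0,"tz": -0.03,"wx": 0,"wy": 0,"wz": 0,"fingers": 0.05},{"tx": 0,"ty": 0,"tz": -0.03,"wx": 0,"wy": 0,"wz": 0,"fingers": 0.05},{"tx": 0,"ty": 0,"tz": -0.02,"wx": 0,"wy": 0,"wz": -1.5,"fingers": 0.05},{"tx": 0,"ty": 0,"tz": 0,"wx": 0,"wy": 0,"wz": 0,"fingers": 0.05}]'

```text
time_s: 4.27
ee_pos: [612.4, -10.2, 297.0]
tool_rot: [[-0.071, 0.997, 0.01], [0.997, 0.071, -0.001], [-0.002, 0.01, -1.0]]
ft_force: [0.3, -0.7, -0.7]
gripper_width: 57.6
```

```bash
python3 - <<'E'
from h import *
go(457.2,305,292,94)
E
```

```text
t 4.27 p [612.4 -10.2 297. ] yaw 94.07 tilt [ 0.58 -0.08] F [ 0.3 -0.7 -0.7] M [ 0.03  0.   -0.01] w 57.6 q [-0.14  0.59  1.42  0.    1.12 -1.78]
wz 0.07 then tx,ty,tz mm [ 325.2 -132.8    5. ] rows 10.0
```

Emit:
arm_command --plan '[{"tx": 0.02,"ty": -0.008,"tz": 0,"wx": 0,"wy": 0,"wz": 0,"fingers": 0.05},{"tx": 0.03,"ty": -0.0122,"tz": 0,"wx": 0,"wy": 0,"wz": 0,"fingers": 0.05},{"tx": 0.03,"ty": -0.0122,"tz": 0,"wx": 0,"wy": 0,"wz": 0,"fingers": 0.05},{"tx": 0.03,"ty": -0.0122,"tz": 0,"wx": 0,"wy": 0,"wz": 0,"fingers": 0.05},{"tx": 0.03,"ty": -0.0122,"tz": 0,"wx": 0,"wy": 0,"wz": 0,"fingers": 0.05},{"tx": 0.03,"ty": -0.0122,"tz": 0,"wx": 0,"wy": 0,"wz": 0,"fingers": 0.05},{"tx": 0.03,"ty": -0.0122,"tz": 0,"wx": 0,"wy": 0,"wz": 0,"fingers": 0.05},{"tx": 0.03,"ty": -0.0122,"tz": 0,"wx": 0,"wy": 0,"wz": 0,"fingers": 0.05},{"tx": 0.03,"ty": -0.0122,"tz": 0,"wx": 0,"wy": 0,"wz": 0,"fingers": 0.05},{"tx": 0.03,"ty": -0.0122,"tz": 0,"wx": 0,"wy": 0,"wz": 0,"fingers": 0.05}]'

```text
time_s: 5.1
ee_pos: [472.4, 272.2, 290.7]
tool_rot: [[-0.069, 0.998, -0.0], [0.998, 0.069, -0.0], [-0.0, -0.0, -1.0]]
ft_force: [0.6, -1.1, -0.9]
gripper_width: 57.1
```

Emit:
arm_command --plan '[{"tx": 0.025,"ty": -0.01,"tz": 0,"wx": 0,"wy": 0,"wz": 0,"fingers": 0.05},{"tx": 0.01,"ty": -0.005,"tz": 0,"wx": 0,"wy": 0,"wz": 0,"fingers": 0.05},{"tx": 0,"ty": 0,"tz": 0.02,"wx": 0,"wy": 0,"wz": 0,"fingers": 0.05},{"tx": 0,"ty": 0,"tz": 0.01,"wx": 0,"wy": 0,"wz": 0,"fingers": 0.05},{"tx": 0,"ty": 0,"tz": 0,"wx": 0,"wy": 0,"wz": 0,"fingers": 0.05},{"tx": 0,"ty": 0,"tz": 0,"wx": 0,"wy": 0,"wz": 0,"fingers": 0.05}]'

```text
time_s: 5.6
ee_pos: [456.3, 304.2, 260.1]
tool_rot: [[-0.069, 0.998, -0.002], [0.998, 0.069, -0.001], [-0.001, -0.002, -1.0]]
ft_force: [0.2, -0.8, -0.7]
gripper_width: 57.5
```

```bash
python3 - <<'E'
from h import *
go(457.2,305,244.6,94)
a=[]
for n,(x,y,w,h) in dict(scene=(340,120,100,100),top=(110,205,100,100)).items():
    c=grab(n,2); a.append(cv2.resize(cv2.convertScaleAbs(c["im"][y:y+h,x:x+w,::-1],alpha=2),None,fx=4,fy=4,interpolation=cv2.INTER_CUBIC))
cv2.imwrite("pics/b2.png",np.hstack(a))
E
```

```text
t 5.6 p [456.3 304.2 260.1] yaw 93.94 tilt [-0.1  -0.06] F [ 0.2 -0.8 -0.7] M [ 0.03 -0.04 -0.02] w 57.5 q [ 0.45  0.54  1.65 -0.    0.96 -1.19]
wz -0.06 then tx,ty,tz mm [ 0.8  0.9 15.5] rows 1.0
```

View pics/b2.png

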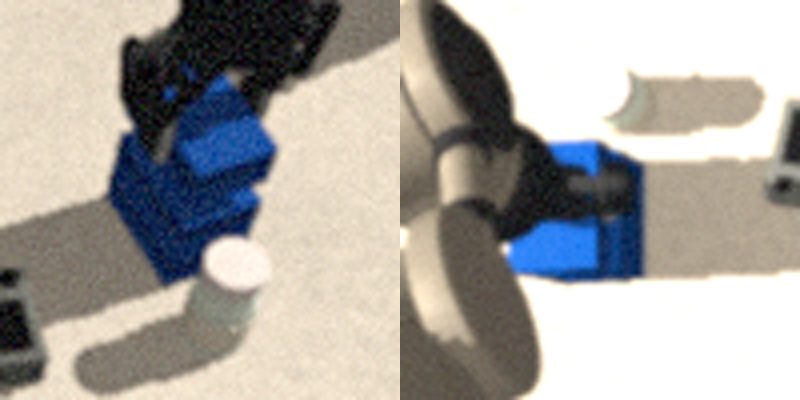

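```bash
python3 - <<'E'
from h import *
import pickle
C=pickle.load(open("c0.pkl","rb"));s=C["scene"]
f=lambda p,z:ray(s,(np.array(p,float)+.5)/4-.5+np.array([340,120]),z).round(1)
print("held top near L,R",f([[190,170],[273,147]],114.5)); print("held bottom nearL,R",f([[198,209],[271,182]],81.5)); print("col",f([[258,203]],66))
def box(cx,cy,a,z):
    a=np.radians(a);R=np.array([[np.cos(a),-np.sin(a)],[np.sin(a),np.cos(a)]])
    return np.c_[np.array([[42.5,29],[42.5,-29],[-42.5,-29],[-42.5,29]])@R.T+[cx,cy],[z]*4]
print(box(457.2,305,4,66)[:, :2].round(1))
p=proj(s,box(456.3,304.2,4,114.5)); print(((p+.5-[340,120])*4).round())
E
```

```text
held top near L,R [[494.7 276.9]
 [493.6 333.5]]
held bottom nearL,R [[501.7 286.4]
 [496.  339.6]]
col [[498.6 333.2]]
[[497.6 336.9]
 [501.6 279. ]
 [416.8 273.1]
 [412.8 331. ]]
[[280. 150.]
 [197. 177.]
 [130.  80.]
 [210.  55.]]
```

```bash
python3 - <<'E'
from h import *
c=grab("scene",4)
r=(372,140,45,50)
for t in (50,60,66):
  for k in blobs(c,lambda q:(q[...,2]>t)&(q[...,2]-q[...,0]>.4*t),15,r):
    a=cv2.approxPolyDP(((k-[340,120])*4).astype(np.float32),5,True)[:,0]
    kk=cv2.approxPolyDP(k.astype(np.float32),1.2,True)[:,0]
    print(t,a.round().tolist()); print(ray(c,kk,114.5).round(1).tolist())
x,y,w,h=372,140,45,50
cv2.imwrite("pics/b3.png",cv2.resize(np.clip(c["im"][y:y+h,x:x+w,::-1]*2.5,0,255).astype(np.uint8),None,fx=12,fy=12,interpolation=cv2.INTER_CUBIC))
E
```

```text
50 [[216.0, 212.0], [183.0, 224.0], [190.0, 227.0]]
[[530.2, 278.3], [528.5, 260.4], [532.4, 255.2], [535.7, 258.2]]
50 [[249.0, 183.0], [225.0, 190.0], [230.0, 210.0], [256.0, 203.0]]
[[516.4, 307.0], [516.8, 290.4], [531.7, 286.5], [531.2, 303.9]]
50 [[256.0, 112.0], [213.0, 121.0], [181.0, 137.0], [179.0, 148.0], [200.0, 175.0], [272.0, 152.0], [275.0, 142.0]]
[[466.4, 336.8], [464.9, 307.7], [470.7, 283.2], [478.0, 278.4], [501.3, 281.3], [498.5, 331.2], [492.0, 336.9]]
50 [[208.0, 91.0], [233.0, 87.0], [232.0, 78.0], [212.0, 78.0]]
[[441.4, 315.6], [443.2, 332.4], [436.1, 334.8], [432.3, 323.1]]
60 [[249.0, 185.0], [227.0, 193.0], [235.0, 208.0], [256.0, 202.0]]
[[517.8, 306.3], [519.1, 291.0], [530.9, 290.2], [530.9, 304.1]]
60 [[275.0, 142.0], [250.0, 114.0], [214.0, 124.0], [181.0, 148.0], [206.0, 172.0], [274.0, 150.0]]
[[491.9, 336.6], [468.3, 336.1], [467.0, 307.7], [478.3, 279.5], [498.0, 281.2], [500.6, 285.7], [497.1, 333.3]]
66 [[250.0, 187.0], [229.0, 193.0], [236.0, 206.0], [256.0, 201.0]]
[[519.0, 306.1], [519.4, 292.2], [529.7, 291.7], [529.9, 304.9]]
66 [[275.0, 143.0], [257.0, 116.0], [216.0, 124.0], [182.0, 148.0], [206.0, 171.0]]
[[469.5, 335.9], [467.6, 308.4], [479.0, 280.2], [499.9, 286.0], [496.1, 334.1]]
```

View pics/b3.png

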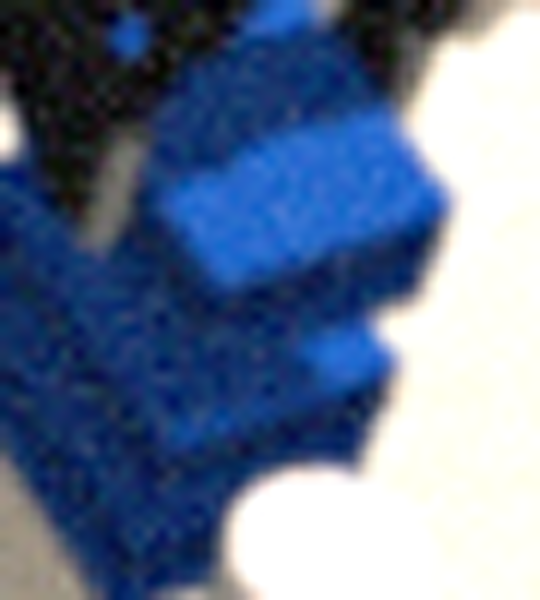

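The held box's near edge sits at x≈498–501, within about 1.5 mm of the predicted position, so it is aligned with the column. I'll lower it.

Emit:
arm_command --plan '[{"tx": 0.0008,"ty": 0.0009,"tz": 0.005,"wx": 0,"wy": 0,"wz": 0,"fingers": 0.05},{"tx": 0,"ty": 0,"tz": 0.005,"wx": 0,"wy": 0,"wz": 0,"fingers": 0.05},{"tx": 0,"ty": 0,"tz": 0.003,"wx": 0,"wy": 0,"wz": 0,"fingers": 0.05},{"tx": 0,"ty": 0,"tz": 0,"wx": 0,"wy": 0,"wz": 0,"fingers": 0.05},{"tx": 0,"ty": 0,"tz": 0,"wx": 0,"wy": 0,"wz": 0,"fingers": 0.05}]'

```text
time_s: 6.42
ee_pos: [456.9, 305.7, 247.3]
tool_rot: [[-0.07, 0.998, -0.001], [0.998, 0.07, -0.0], [-0.0, -0.001, -1.0]]
ft_force: [-0.3, 0.3, -1.3]
gripper_width: 57.3
```

```bash
python3 - <<'E'
from h import *
go(457.2,305,244.6,94)
E
```

```text
t 6.42 p [456.9 305.7 247.3] yaw 94.0 tilt [-0.05 -0.02] F [-0.3  0.3 -1.3] M [-0.02  0.03 -0.01] w 57.3 q [ 0.45  0.56  1.65  0.    0.93 -1.19]
wz -0.0 then tx,ty,tz mm [-0.8  0.3  2.7] rows 1.0
```

Emit:
arm_command --plan '[{"tx": -0.0005,"ty": 0.0003,"tz": 0.001,"wx": 0,"wy": 0,"wz": 0,"fingers": 0.05},{"tx": 0,"ty": 0,"tz": 0.001,"wx": 0,"wy": 0,"wz": 0,"fingers": 0.05},{"tx": 0,"ty": 0,"tz": 0.0006,"wx": 0,"wy": 0,"wz": 0,"fingers": 0.05},{"tx": 0,"ty": 0,"tz": 0,"wx": 0,"wy": 0,"wz": 0,"fingers": 0.05},{"tx": 0,"ty": 0,"tz": 0,"wx": 0,"wy": 0,"wz": 0,"fingers": 0.05}]'

```text
time_s: 6.83
ee_pos: [457.3, 305.3, 245.2]
tool_rot: [[-0.07, 0.998, 0.0], [0.998, 0.07, 0.0], [0.0, 0.0, -1.0]]
ft_force: [0.4, -0.1, -0.8]
gripper_width: 57.5
```

```bash
python3 - <<'E'
from h import *
go(457.2,305,244.6,94)
E
```

```text
t 6.83 p [457.3 305.3 245.2] yaw 93.99 tilt [0.01 0.01] F [ 0.4 -0.1 -0.8] M [ 0.02  0.   -0.02] w 57.5 q [ 0.45  0.56  1.66  0.    0.92 -1.19]
wz -0.01 then tx,ty,tz mm [-0.3 -0.1  0.6] rows 1.0
```

Emit:
arm_command --plan '[{"tx": 0,"ty": 0,"tz": 0.0006,"wx": 0,"wy": 0,"wz": 0,"fingers": 0.05},{"tx": 0,"ty": 0,"tz": 0,"wx": 0,"wy": 0,"wz": 0,"fingers": 0.05},{"tx": 0,"ty": 0,"tz": 0,"wx": 0,"wy": 0,"wz": 0,"fingers": 0.05},{"tx": 0,"ty": 0,"tz": 0.0,"wx": 0,"wy": 0,"wz": 0,"fingers": 0.05}]'

```text
time_s: 7.17
ee_pos: [457.3, 305.3, 244.5]
tool_rot: [[-0.07, 0.998, 0.0], [0.998, 0.07, 0.0], [0.0, 0.0, -1.0]]
ft_force: [1.1, -0.8, -0.2]
gripper_width: 57.5
```

```bash
python3 - <<'E'
from h import *
go(457.2,305,244.6,94)
E
```

```text
t 7.17 p [457.3 305.3 244.5] yaw 93.99 tilt [0.01 0.01] F [ 1.1 -0.8 -0.2] M [0.02 0.   0.02] w 57.5 q [ 0.45  0.56  1.66  0.    0.92 -1.19]
wz -0.01 then tx,ty,tz mm [-0.3 -0.1 -0.1] rows 1.0
```

Emit:
arm_command --plan '[{"tx": 0,"ty": 0,"tz": 0.0006,"wx": 0,"wy": 0,"wz": 0,"fingers": 0.05},{"tx": 0,"ty": 0,"tz": 0,"wx": 0,"wy": 0,"wz": 0,"fingers": 0.05},{"tx": 0,"ty": 0,"tz": 0,"wx": 0,"wy": 0,"wz": 0,"fingers": 0.05}]'

```text
time_s: 7.42
ee_pos: [457.3, 305.3, 244.5]
tool_rot: [[-0.07, 0.998, 0.0], [0.998, 0.07, 0.0], [0.0, 0.0, -1.0]]
ft_force: [-2.1, -0.5, 6.1]
gripper_width: 57.2
```

```bash
python3 - <<'E'
from h import *
go(457.2,305,244.6,94)
E
```

```text
t 7.42 p [457.3 305.3 244.5] yaw 94.0 tilt [0.03 0.01] F [-2.1 -0.5  6.1] M [-0.28  0.24 -0.02] w 57.2 q [ 0.45  0.56  1.66 -0.    0.92 -1.19]
wz -0.0 then tx,ty,tz mm [-0.3 -0.1 -0.1] rows 1.0
```

Fz has risen to 6 N, so the box is touching the column. I'll release gently and retreat upward.

Emit:
arm_command --plan '[{"tx": 0,"ty": 0,"tz": 0,"wx": 0,"wy": 0,"wz": 0,"fingers": 0.06},{"tx": 0,"ty": 0,"tz": 0,"wx": 0,"wy": 0,"wz": 0,"fingers": 0.064},{"tx": 0,"ty": 0,"tz": 0,"wx": 0,"wy": 0,"wz": 0,"fingers": 0.074},{"tx": 0,"ty": 0,"tz": 0,"wx": 0,"wy": 0,"wz": 0,"fingers": 0.078},{"tx": 0,"ty": 0,"tz": -0.006,"wx": 0,"wy": 0,"wz": 0,"fingers": 0.078},{"tx": 0,"ty": 0,"tz": -0.015,"wx": 0,"wy": 0,"wz": 0,"fingers": 0.078},{"tx": 0,"ty": 0,"tz": -0.03,"wx": 0,"wy": 0,"wz": 0,"fingers": 0.078},{"tx": 0,"ty": 0,"tz": -0.04,"wx": 0,"wy": 0,"wz": 0,"fingers": 0.078},{"tx": -0.02,"ty": 0,"tz": -0.01,"wx": 0,"wy": 0,"wz": 0,"fingers": 0.05}]'

```text
time_s: 8.17
ee_pos: [459.4, 287.5, 350.8]
tool_rot: [[-0.072, 0.997, 0.009], [0.997, 0.072, 0.005], [0.004, 0.009, -1.0]]
ft_force: [0.9, 0.3, 0.3]
gripper_width: 67.5
```

```bash
python3 - <<'E'
from h import *
go(520,100,350,-80.7)
E
```

```text
t 8.17 p [459.4 287.5 350.8] yaw 94.13 tilt [0.49 0.29] F [0.9 0.3 0.3] M [-0.05 -0.08 -0.01] w 67.5 q [ 0.42  0.42  1.56  0.    1.15 -1.23]
wz 174.83 then tx,ty,tz mm [194.8 -29.5   0.8] rows 25.0
```

Emit:
arm_command --plan '[{"tx": -0.035,"ty": 0,"tz": 0,"wx": 0,"wy": 0,"wz": 0,"fingers": 0.04},{"tx": -0.035,"ty": 0,"tz": 0,"wx": 0,"wy": 0,"wz": 0,"fingers": 0.04},{"tx": -0.035,"ty": 0,"tz": 0,"wx": 0,"wy": 0,"wz": 0,"fingers": 0.04},{"tx": -0.035,"ty": 0,"tz": 0,"wx": 0,"wy": 0,"wz": 0,"fingers": 0.04},{"tx": 0,"ty": 0,"tz": 0,"wx": 0,"wy": 0,"wz": 7,"fingers": 0.04},{"tx": 0,"ty": 0,"tz": 0,"wx": 0,"wy": 0,"wz": 7,"fingers": 0.04},{"tx": 0,"ty": 0,"tz": 0,"wx": 0,"wy": 0,"wz": 7,"fingers": 0.04},{"tx": 0,"ty": 0,"tz": 0,"wx": 0,"wy": 0,"wz": 7,"fingers": 0.04},{"tx": 0,"ty": 0,"tz": 0,"wx": 0,"wy": 0,"wz": 7,"fingers": 0.04},{"tx": 0,"ty": 0,"tz": 0,"wx": 0,"wy": 0,"wz": 7,"fingers": 0.04}]'

```text
time_s: 9.0
ee_pos: [468.4, 145.6, 345.3]
tool_rot: [[0.621, 0.784, 0.0], [0.784, -0.621, 0.0], [0.0, 0.0, -1.0]]
ft_force: [0.3, -0.7, -0.9]
gripper_width: 40.3
```

Emit:
arm_command --plan '[{"tx": 0,"ty": 0,"tz": 0,"wx": 0,"wy": 0,"wz": 7,"fingers": 0.04},{"tx": 0,"ty": 0,"tz": 0,"wx": 0,"wy": 0,"wz": 7,"fingers": 0.04},{"tx": 0,"ty": 0,"tz": 0,"wx": 0,"wy": 0,"wz": 7,"fingers": 0.04},{"tx": 0,"ty": 0,"tz": 0,"wx": 0,"wy": 0,"wz": 7,"fingers": 0.04},{"tx": 0,"ty": 0,"tz": 0,"wx": 0,"wy": 0,"wz": 7,"fingers": 0.04},{"tx": 0,"ty": 0,"tz": 0,"wx": 0,"wy": 0,"wz": 7,"fingers": 0.04},{"tx": 0,"ty": 0,"tz": 0,"wx": 0,"wy": 0,"wz": 7,"fingers": 0.04},{"tx": 0,"ty": 0,"tz": 0,"wx": 0,"wy": 0,"wz": 7,"fingers": 0.04},{"tx": 0,"ty": 0,"tz": 0,"wx": 0,"wy": 0,"wz": 7,"fingers": 0.04},{"tx": 0,"ty": 0,"tz": 0,"wx": 0,"wy": 0,"wz": 7,"fingers": 0.04}]'

```text
time_s: 9.83
ee_pos: [468.4, 145.7, 345.3]
tool_rot: [[0.949, -0.315, 0.0], [-0.315, -0.949, 0.0], [0.0, -0.0, -1.0]]
ft_force: [-0.6, 0.1, 0.4]
gripper_width: 40.0
```

Emit:
arm_command --plan '[{"tx": 0,"ty": 0,"tz": 0,"wx": 0,"wy": 0,"wz": 7,"fingers": 0.04},{"tx": 0,"ty": 0,"tz": 0,"wx": 0,"wy": 0,"wz": 7,"fingers": 0.04},{"tx": 0,"ty": 0,"tz": 0,"wx": 0,"wy": 0,"wz": 7,"fingers": 0.04},{"tx": 0,"ty": 0,"tz": 0,"wx": 0,"wy": 0,"wz": 7,"fingers": 0.04},{"tx": 0,"ty": 0,"tz": 0,"wx": 0,"wy": 0,"wz": 7,"fingers": 0.04},{"tx": 0,"ty": 0,"tz": 0,"wx": 0,"wy": 0,"wz": 0,"fingers": 0.04}]'

```text
time_s: 10.33
ee_pos: [468.4, 145.6, 345.3]
tool_rot: [[0.598, -0.801, 0.0], [-0.801, -0.598, 0.0], [0.0, -0.0, -1.0]]
ft_force: [0.2, 0.3, 0.3]
gripper_width: 40.1
```

```bash
python3 - <<'E'
from h import *
go(469.5,-288,350,-80.7)
import pickle
C={n:grab(n,4) for n in("scene","top")}; pickle.dump(C,open("c1.pkl","wb"))
for n in C: cv2.imwrite(f"pics/{n}2.png",np.clip(C[n]["im"][:,:,::-1]*1.6,0,255).astype(np.uint8))
for n,r in dict(top=(135,230,45,48),scene=(360,135,55,60)).items():
    c=C[n];x,y,w,h=r; im=c["im"][y:y+h,x:x+w]; B=im[...,2]; m=(B-im[...,0]>40);t=np.percentile(B[m],90)*0.72
    for k in blobs(c,lambda q:(q[...,2]>t)&(q[...,2]-q[...,0]>.45*t),40,r): print(n,rect(c,k,99))
E
```

```text
t 10.33 p [468.4 145.6 345.3] yaw -53.26 tilt [0.03 0.01] F [0.2 0.3 0.3] M [-0.03  0.02  0.02] w 40.1 q [0.15 0.34 1.71 0.   1.1  1.07]
wz 27.44 then tx,ty,tz mm [428.1  69.   -4.7] rows 12.0
top [443.2 302.1  59.6  50.8   3.5]
scene [458.6 306.4  84.   57.2   3.8]
```

View pics/top2.png

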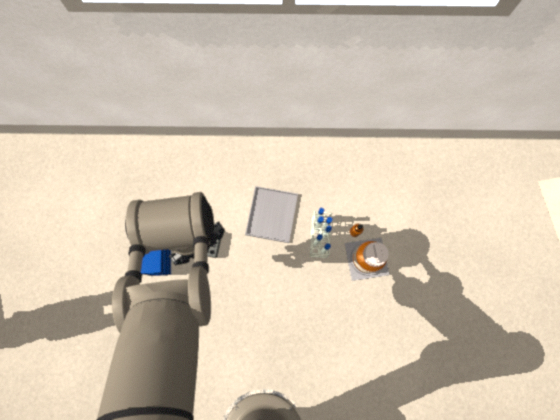

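View pics/scene2.png

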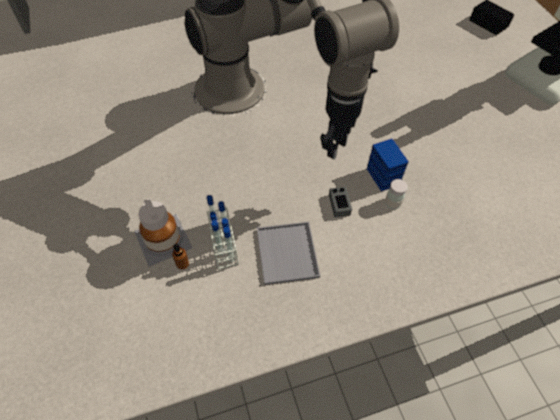

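The scene view shows the third box on the column at (388,160), squared up: (458.6,306.4,3.8°) against the column's earlier (458.4,305.2,3.8°). The tray is empty and centred at about (287,252). Zooming in on the bottle and tray.

```bash
python3 - <<'E'
import cv2,numpy as np,pickle
C=pickle.load(open("c1.pkl","rb"))
def z(n,x,y,w,h,k,f):
    im=C[n]["im"][y:y+h,x:x+w,::-1]; im=np.clip((im-20)*f,0,255).astype(np.uint8)
    return cv2.resize(im,None,fx=k,fy=k,interpolation=cv2.INTER_CUBIC)
cv2.imwrite("pics/c1.png",np.hstack([z("top",345,235,50,50,8,1.5),z("scene",132,192,50,50,8,2)]))
cv2.imwrite("pics/c2.png",np.hstack([z("top",240,180,66,66,6,1.8),z("scene",252,220,66,66,6,2.3)]))
cv2.imwrite("pics/c3.png",z("scene",130,190,70,80,7,2.3))
E
```

```text
(no output)
```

View pics/c1.png

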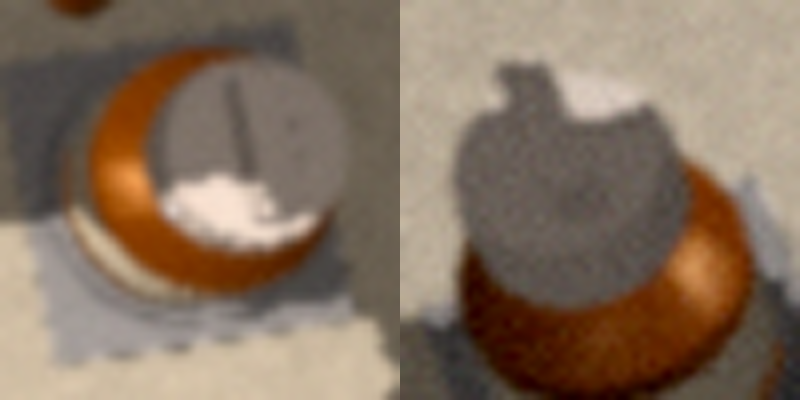

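View pics/c2.png

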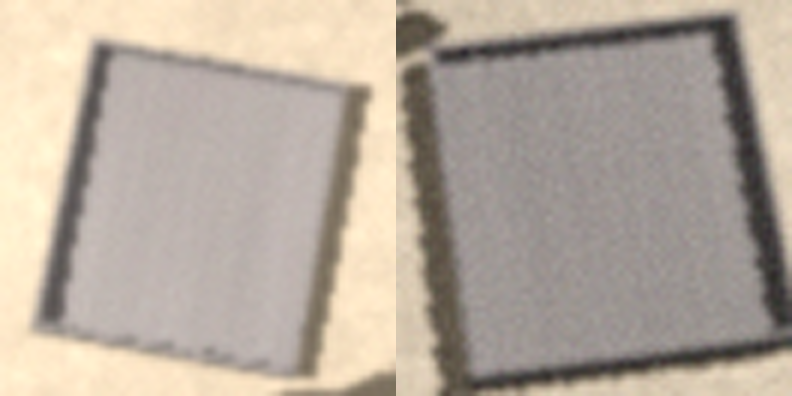

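View pics/c3.png

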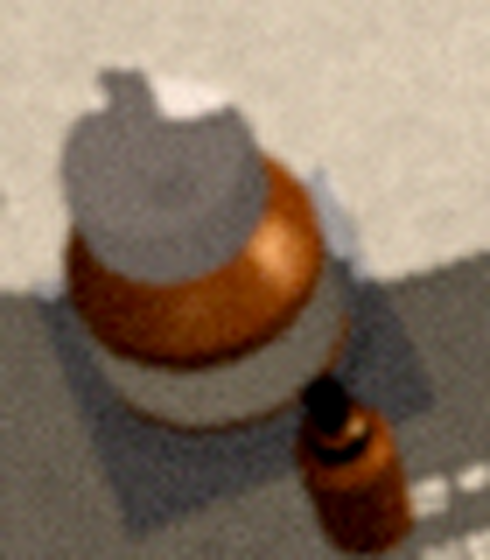

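```bash
python3 - <<'E'
from h import *
import pickle
C=pickle.load(open("c1.pkl","rb"));t,s=C["top"],C["scene"]
T=lambda p,o,k:(np.array(p,float)+.5)/k-.5+np.array(o)
for z in (4,8):
  a=ray(t,T([[60,365],[356,302],[298,18],[5,65]],(345,235),8),z); b=ray(s,T([[130,535],[435,400],[320,168],[40,290]],(130,190),7),z)
  print(z,"foot top",a.round(),a.mean(0),"scene",b.round(),b.mean(0))
a=ray(t,T([[97,42],[352,86],[300,375],[36,330]],(240,180),6),12);print(a.round(),a.mean(0))
b=ray(s,T([[37,50],[342,12],[72,390]],(252,220),6),12);print(b.round(),(b[1]+b[2])/2)
# dropper, cap edges top view: disc left/right extent at z=123 line
print("disc L,R",ray(t,T([[150,150],[352,150]],(345,235),8),123),"scene L,R",ray(s,T([[56,165],[283,165]],(132,192),8),[110]))
print("bar base line",ray(t,T([[233,85],[247,180]],(345,235),8),123))
E
```

```text
4 foot top [[ 407. -245.]
 [ 431. -352.]
 [ 533. -336.]
 [ 515. -229.]] [ 471.42940318 -290.49680827] scene [[ 534. -333.]
 [ 514. -225.]
 [ 408. -244.]
 [ 428. -347.]] [ 470.95886964 -287.12684624]
8 foot top [[ 407. -245.]
 [ 430. -351.]
 [ 533. -335.]
 [ 514. -228.]] [ 470.94534291 -289.59177649] scene [[ 536. -332.]
 [ 516. -225.]
 [ 411. -244.]
 [ 431. -346.]] [ 473.53643546 -286.78154657]
[[680.  36.]
 [658. -92.]
 [513. -67.]
 [534.  61.]] [596.27142312 -15.27295912]
[[517. -60.]
 [538.  65.]
 [666. -91.]] [601.57170345 -13.02725701]
disc L,R [[ 468.51929636 -254.42672815]
 [ 469.30799156 -319.70531491]] scene L,R [[ 454.09441717 -316.97674347]
 [ 473.47808509 -256.65002819]]
bar base line [[ 490.03479801 -282.18288152]
 [ 459.18591844 -285.33638675]]
```

Emit:
arm_command --plan '[{"tx": 0,"ty": 0,"tz": 0,"wx": 0,"wy": 0,"wz": 6.8,"fingers": 0.04},{"tx": 0,"ty": 0,"tz": 0,"wx": 0,"wy": 0,"wz": 6.8,"fingers": 0.04},{"tx": 0,"ty": 0,"tz": 0,"wx": 0,"wy": 0,"wz": 6.8,"fingers": 0.04},{"tx": 0,"ty": 0,"tz": 0,"wx": 0,"wy": 0,"wz": 6.85,"fingers": 0.04},{"tx": 0.033,"ty": 0.0053,"tz": -0.003,"wx": 0,"wy": 0,"wz": 0,"fingers": 0.04},{"tx": 0.033,"ty": 0.0053,"tz": 0,"wx": 0,"wy": 0,"wz": 0,"fingers": 0.04},{"tx": 0.033,"ty": 0.0053,"tz": 0,"wx": 0,"wy": 0,"wz": 0,"fingers": 0.04},{"tx": 0.033,"ty": 0.0053,"tz": 0,"wx": 0,"wy": 0,"wz": 0,"fingers": 0.04},{"tx": 0.033,"ty": 0.0053,"tz": 0,"wx": 0,"wy": 0,"wz": 0,"fingers": 0.04},{"tx": 0.033,"ty": 0.0053,"tz": 0,"wx": 0,"wy": 0,"wz": 0,"fingers": 0.04}]'

```text
time_s: 11.57
ee_pos: [470.4, -56.4, 348.0]
tool_rot: [[0.17, -0.985, 0.0], [-0.985, -0.17, 0.0], [-0.0, -0.0, -1.0]]
ft_force: [0.9, 0.3, -0.9]
gripper_width: 40.0
```

Emit:
arm_command --plan '[{"tx": 0.033,"ty": 0.0053,"tz": 0,"wx": 0,"wy": 0,"wz": 0,"fingers": 0.04},{"tx": 0.033,"ty": 0.0053,"tz": 0,"wx": 0,"wy": 0,"wz": 0,"fingers": 0.04},{"tx": 0.033,"ty": 0.0053,"tz": 0,"wx": 0,"wy": 0,"wz": 0,"fingers": 0.04},{"tx": 0.033,"ty": 0.0053,"tz": 0,"wx": 0,"wy": 0,"wz": 0,"fingers": 0.04},{"tx": 0.033,"ty": 0.0053,"tz": 0,"wx": 0,"wy": 0,"wz": 0,"fingers": 0.04},{"tx": 0.033,"ty": 0.0053,"tz": 0,"wx": 0,"wy": 0,"wz": 0,"fingers": 0.04},{"tx": 0.02,"ty": 0.004,"tz": 0,"wx": 0,"wy": 0,"wz": 0,"fingers": 0.04},{"tx": 0,"ty": 0,"tz": 0,"wx": 0,"wy": 0,"wz": 0,"fingers": 0.04},{"tx": 0,"ty": 0,"tz": 0,"wx": 0,"wy": 0,"wz": 0,"fingers": 0.04}]'

```text
time_s: 12.32
ee_pos: [471.9, -276.7, 347.5]
tool_rot: [[0.168, -0.986, -0.0], [-0.986, -0.168, 0.001], [-0.001, 0.0, -1.0]]
ft_force: [1.0, 0.7, -0.6]
gripper_width: 39.9
```

```bash
python3 - <<'E'
from h import *
go(470.5,-287.5,320,-80.5)
E
```

```text
t 12.32 p [ 471.9 -276.7  347.5] yaw -80.35 tilt [-0.02  0.04] F [ 1.   0.7 -0.6] M [-0.02  0.01 -0.01] w 39.9 q [-0.67  0.43  1.55  0.    1.16  0.73]
wz 0.15 then tx,ty,tz mm [10.4  3.2 27.5] rows 1.0
```

Emit:
arm_command --plan '[{"tx": 0.0104,"ty": 0.0032,"tz": 0,"wx": 0,"wy": 0,"wz": 0.15,"fingers": 0.04},{"tx": 0,"ty": 0,"tz": 0.014,"wx": 0,"wy": 0,"wz": 0,"fingers": 0.04},{"tx": 0,"ty": 0,"tz": 0.014,"wx": 0,"wy": 0,"wz": 0,"fingers": 0.04},{"tx": 0,"ty": 0,"tz": 0,"wx": 0,"wy": 0,"wz": 0,"fingers": 0.04},{"tx": 0,"ty": 0,"tz": 0,"wx": 0,"wy": 0,"wz": 0,"fingers": 0.04}]'

```text
time_s: 12.73
ee_pos: [470.9, -286.0, 319.6]
tool_rot: [[0.168, -0.986, -0.001], [-0.986, -0.168, 0.001], [-0.001, 0.001, -1.0]]
ft_force: [0.2, -0.9, 0.0]
gripper_width: 39.9
```

```bash
python3 - <<'E'
from h import *
go(470.5,-287.5,298,-80.5)
a=[]
for n,(x,y,w,h) in dict(scene=(110,150,100,100),top=(325,205,100,100)).items():
    c=grab(n,2); a.append(cv2.resize(cv2.convertScaleAbs(c["im"][y:y+h,x:x+w,::-1],alpha=2.3),None,fx=4,fy=4,interpolation=cv2.INTER_CUBIC))
cv2.imwrite("pics/d1.png",np.hstack(a))
E
```

```text
t 12.73 p [ 470.9 -286.   319.6] yaw -80.34 tilt [-0.07  0.07] F [ 0.2 -0.9  0. ] M [-0.03 -0.04  0.03] w 39.9 q [-0.68  0.47  1.57  0.    1.1   0.72]
wz 0.16 then tx,ty,tz mm [ 1.5  0.6 21.6] rows 1.0
```

View pics/d1.png

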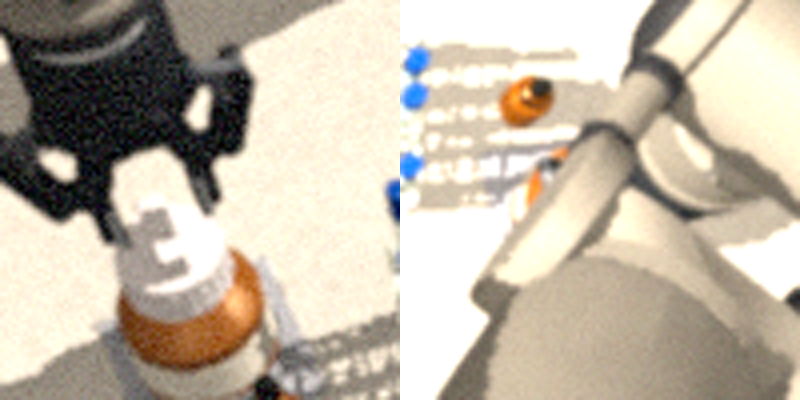

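The open fingers straddle the bar, with tips at (118,240) and (212,210) and the bar midway. I'll descend and close softly.

Emit:
arm_command --plan '[{"tx": 0.001,"ty": 0.0006,"tz": 0.01,"wx": 0,"wy": 0,"wz": 0.1,"fingers": 0.04},{"tx": 0,"ty": 0,"tz": 0.0095,"wx": 0,"wy": 0,"wz": 0,"fingers": 0.04},{"tx": 0,"ty": 0,"tz": 0,"wx": 0,"wy": 0,"wz": 0,"fingers": 0.04},{"tx": 0,"ty": 0,"tz": 0,"wx": 0,"wy": 0,"wz": 0,"fingers": 0.026},{"tx": 0,"ty": 0,"tz": 0,"wx": 0,"wy": 0,"wz": 0,"fingers": 0.018},{"tx": 0,"ty": 0,"tz": 0,"wx": 0,"wy": 0,"wz": 0,"fingers": 0.018}]' --force 20

```text
time_s: 13.43
ee_pos: [470.5, -287.7, 300.5]
tool_rot: [[0.165, -0.986, 0.0], [-0.986, -0.165, -0.0], [0.0, -0.0, -1.0]]
ft_force: [0.1, 0.5, 0.4]
gripper_width: 17.8
```

```bash
python3 - <<'E'
from h import *
go(470.5,-287.5,298,-80.5)
E
```

```text
t 13.43 p [ 470.5 -287.7  300.5] yaw -80.51 tilt [ 0.02 -0.01] F [0.1 0.5 0.4] M [0.02 0.06 0.1 ] w 17.8 q [-0.69  0.49  1.6   0.    1.05  0.72]
wz -0.01 then tx,ty,tz mm [-0.2 -0.   2.5] rows 1.0
```

Emit:
arm_command --plan '[{"tx": 0,"ty": 0,"tz": 0,"wx": 0,"wy": 0,"wz": 0,"fingers": 0.01},{"tx": 0,"ty": 0,"tz": 0,"wx": 0,"wy": 0,"wz": 0,"fingers": 0.01},{"tx": 0,"ty": 0,"tz": 0,"wx": 0,"wy": 0,"wz": 0,"fingers": 0.01}]' --force 20

```text
time_s: 13.68
ee_pos: [470.5, -287.8, 300.7]
tool_rot: [[0.165, -0.986, 0.001], [-0.986, -0.165, -0.001], [0.001, -0.001, -1.0]]
ft_force: [0.3, -2.0, 1.7]
gripper_width: 13.5
```

```bash
python3 - <<'E'
from h import *
go(470.5,-287.5,298,-80.5)
E
```

```text
t 13.68 p [ 470.5 -287.8  300.7] yaw -80.51 tilt [ 0.05 -0.04] F [ 0.3 -2.   1.7] M [-0.15 -0.04 -0.01] w 13.5 q [-0.69  0.49  1.6  -0.    1.05  0.72]
wz -0.01 then tx,ty,tz mm [-0.3 -0.   2.7] rows 1.0
```

Emit:
arm_command --plan '[{"tx": 0,"ty": 0,"tz": 0,"wx": 0,"wy": 0,"wz": 0,"fingers": 0.005},{"tx": 0,"ty": 0,"tz": 0,"wx": 0,"wy": 0,"wz": 0,"fingers": 0.005},{"tx": 0,"ty": 0,"tz": 0.001,"wx": 0,"wy": 0,"wz": 0,"fingers": 0.005},{"tx": 0,"ty": 0,"tz": 0.001,"wx": 0,"wy": 0,"wz": 0,"fingers": 0.005},{"tx": 0,"ty": 0,"tz": 0.001,"wx": 0,"wy": 0,"wz": 0,"fingers": 0.005},{"tx": 0,"ty": 0,"tz": 0.001,"wx": 0,"wy": 0,"wz": 0,"fingers": 0.005},{"tx": 0,"ty": 0,"tz": 0.001,"wx": 0,"wy": 0,"wz": 0,"fingers": 0.005},{"tx": 0,"ty": 0,"tz": 0.0,"wx": 0,"wy": 0,"wz": 0,"fingers": 0.005},{"tx": 0,"ty": 0,"tz": 0.0,"wx": 0,"wy": 0,"wz": 0,"fingers": 0.005}]' --force 80

```text
time_s: 14.43
ee_pos: [470.5, -287.8, 296.5]
tool_rot: [[0.165, -0.986, 0.001], [-0.986, -0.165, -0.001], [0.001, -0.001, -1.0]]
ft_force: [-2.5, 0.4, 10.9]
gripper_width: 12.3
```

```bash
python3 - <<'E'
from h import *
go(470.5,-287.5,295.2,-80.5)
E
```

```text
t 14.43 p [ 470.5 -287.8  296.5] yaw -80.5 tilt [ 0.07 -0.06] F [-2.5  0.4 10.9] M [ 0.07  0.37 -0.06] w 12.3 q [-0.69  0.5   1.6  -0.    1.04  0.72]
wz -0.0 then tx,ty,tz mm [-0.3 -0.1  1.3] rows 1.0
```

Emit:
arm_command --plan '[{"tx": 0,"ty": 0,"tz": 0.0014,"wx": 0,"wy": 0,"wz": 0,"fingers": 0.005},{"tx": 0,"ty": 0,"tz": 0.0,"wx": 0,"wy": 0,"wz": 0,"fingers": 0.005},{"tx": 0,"ty": 0,"tz": 0.0,"wx": 0,"wy": 0,"wz": 0,"fingers": 0.005},{"tx": 0,"ty": 0,"tz": 0,"wx": 0,"wy": 0,"wz": -2,"fingers": 0.005},{"tx": 0,"ty": 0,"tz": 0,"wx": 0,"wy": 0,"wz": -3,"fingers": 0.005},{"tx": 0,"ty": 0,"tz": 0,"wx": 0,"wy": 0,"wz": 0,"fingers": 0.005}]'

```text
time_s: 14.93
ee_pos: [470.7, -287.8, 295.5]
tool_rot: [[0.253, -0.967, 0.002], [-0.967, -0.253, -0.002], [0.002, -0.002, -1.0]]
ft_force: [-1.4, 0.4, 11.9]
gripper_width: 11.7
```

```bash
python3 - <<'E'
from h import *
go(470.5,-287.5,295.2,-20.5)
E
```

```text
t 14.93 p [ 470.7 -287.8  295.5] yaw -75.35 tilt [ 0.12 -0.09] F [-1.4  0.4 11.9] M [0.09 0.26 0.02] w 11.7 q [-0.69  0.5   1.6   0.    1.04  0.63]
wz -54.85 then tx,ty,tz mm [-0.3 -0.2  0.3] rows 8.0
```

Emit:
arm_command --plan '[{"tx": 0,"ty": 0,"tz": 0.0002,"wx": 0,"wy": 0,"wz": -5.5,"fingers": 0.005},{"tx": 0,"ty": 0,"tz": 0,"wx": 0,"wy": 0,"wz": -5.5,"fingers": 0.005},{"tx": 0,"ty": 0,"tz": 0,"wx": 0,"wy": 0,"wz": -5.5,"fingers": 0.005},{"tx": 0,"ty": 0,"tz": 0,"wx": 0,"wy": 0,"wz": -5.5,"fingers": 0.005},{"tx": 0,"ty": 0,"tz": 0,"wx": 0,"wy": 0,"wz": 0,"fingers": 0.005}]'

```text
time_s: 15.35
ee_pos: [470.9, -287.8, 295.4]
tool_rot: [[0.599, -0.801, 0.003], [-0.801, -0.599, -0.002], [0.003, -0.001, -1.0]]
ft_force: [0.2, -0.2, 10.6]
gripper_width: 11.5
```

```bash
python3 - <<'E'
from h import *
go(470.5,-287.5,295.2,-20.5)
E
```

```text
t 15.35 p [ 470.9 -287.8  295.4] yaw -53.21 tilt [ 0.16 -0.1 ] F [ 0.2 -0.2 10.6] M [0.18 0.14 0.01] w 11.5 q [-0.69  0.5   1.6   0.    1.04  0.24]
wz -32.71 then tx,ty,tz mm [-0.5 -0.2  0.2] rows 5.0
```

Emit:
arm_command --plan '[{"tx": 0,"ty": 0,"tz": 0.0006,"wx": 0,"wy": 0,"wz": -5.5,"fingers": 0.005},{"tx": 0,"ty": 0,"tz": 0,"wx": 0,"wy": 0,"wz": -5.5,"fingers": 0.005},{"tx": 0,"ty": 0,"tz": 0,"wx": 0,"wy": 0,"wz": -5.5,"fingers": 0.005},{"tx": 0,"ty": 0,"tz": 0,"wx": 0,"wy": 0,"wz": -5.5,"fingers": 0.005},{"tx": 0,"ty": 0,"tz": 0,"wx": 0,"wy": 0,"wz": -5.5,"fingers": 0.005},{"tx": 0,"ty": 0,"tz": 0,"wx": 0,"wy": 0,"wz": -5,"fingers": 0.005},{"tx": 0,"ty": 0,"tz": 0,"wx": 0,"wy": 0,"wz": 0,"fingers": 0.005}]'

```text
time_s: 15.93
ee_pos: [470.7, -287.7, 294.8]
tool_rot: [[0.935, -0.354, 0.002], [-0.354, -0.935, -0.002], [0.003, 0.001, -1.0]]
ft_force: [-1.1, -0.3, 12.5]
gripper_width: 11.7
```

```bash
python3 - <<'E'
from h import *
go(470.5,-287.5,295.2,-20.5)
a=[]
for n,(x,y,w,h) in dict(scene=(110,150,100,100),top=(325,205,100,100)).items():
    c=grab(n,1); a.append(cv2.resize(cv2.convertScaleAbs(c["im"][y:y+h,x:x+w,::-1],alpha=2.3),None,fx=4,fy=4,interpolation=cv2.INTER_CUBIC))
cv2.imwrite("pics/d2.png",np.hstack(a))
E
```

```text
t 15.93 p [ 470.7 -287.7  294.8] yaw -20.73 tilt [ 0.12 -0.09] F [-1.1 -0.3 12.5] M [0.09 0.32 0.08] w 11.7 q [-0.69  0.5   1.6   0.    1.04 -0.33]
wz -0.23 then tx,ty,tz mm [-0.2 -0.2 -0.4] rows 1.0
```

View pics/d2.png

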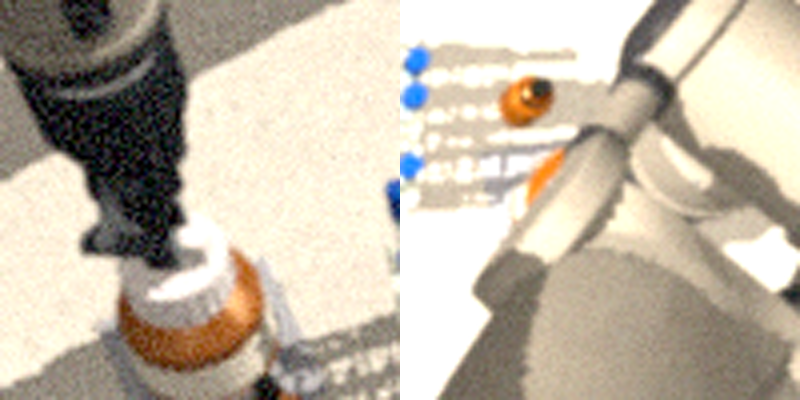

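The bar is hidden behind the gripper, but the fingers have turned 60° with a negligible moment. I'll let up slowly and check for pull.

Emit:
arm_command --plan '[{"tx": 0,"ty": 0,"tz": -0.002,"wx": 0,"wy": 0,"wz": 0,"fingers": 0.005},{"tx": 0,"ty": 0,"tz": -0.002,"wx": 0,"wy": 0,"wz": 0,"fingers": 0.005},{"tx": 0,"ty": 0,"tz": -0.002,"wx": 0,"wy": 0,"wz": 0,"fingers": 0.005},{"tx": 0,"ty": 0,"tz": -0.001,"wx": 0,"wy": 0,"wz": 0,"fingers": 0.005},{"tx": 0,"ty": 0,"tz": 0,"wx": 0,"wy": 0,"wz": 0,"fingers": 0.005}]'

```text
time_s: 16.45
ee_pos: [470.7, -287.8, 300.8]
tool_rot: [[0.934, -0.358, 0.002], [-0.358, -0.934, -0.001], [0.002, 0.0, -1.0]]
ft_force: [1.5, -1.5, 4.1]
gripper_width: 11.5
```

```bash
python3 - <<'E'
from h import *
go(470.5,-287.5,310,-20.5)
E
```

```text
t 16.45 p [ 470.7 -287.8  300.8] yaw -21.01 tilt [ 0.09 -0.06] F [ 1.5 -1.5  4.1] M [-0.22 -0.26 -0.  ] w 11.5 q [-0.69  0.49  1.6   0.    1.05 -0.32]
wz -0.51 then tx,ty,tz mm [-0.3 -0.2 -9.2] rows 1.0
```

Emit:
arm_command --plan '[{"tx": 0,"ty": 0,"tz": -0.0015,"wx": 0,"wy": 0,"wz": 0,"fingers": 0.005},{"tx": 0,"ty": 0,"tz": -0.0015,"wx": 0,"wy": 0,"wz": 0,"fingers": 0.005},{"tx": 0,"ty": 0,"tz": 0,"wx": 0,"wy": 0,"wz": 0,"fingers": 0.005},{"tx": 0,"ty": 0,"tz": 0,"wx": 0,"wy": 0,"wz": 0,"fingers": 0.005}]'

```text
time_s: 16.78
ee_pos: [470.3, -287.5, 302.7]
tool_rot: [[0.934, -0.358, -0.001], [-0.358, -0.934, 0.001], [-0.001, -0.001, -1.0]]
ft_force: [0.8, -0.6, 2.3]
gripper_width: 11.9
```

```bash
python3 - <<'E'
from h import *
go(470.5,-287.5,310,-20.5)
E
```

```text
t 16.78 p [ 470.3 -287.5  302.7] yaw -21.0 tilt [-0.05  0.05] F [ 0.8 -0.6  2.3] M [-0.07 -0.11 -0.  ] w 11.9 q [-0.69  0.49  1.59  0.    1.06 -0.32]
wz -0.5 then tx,ty,tz mm [ 0.2 -0.1 -7.3] rows 1.0
```

Fz is still slightly positive above the locked height, so the cap is free. Next I'll lift it straight off.

Emit:
arm_command --plan '[{"tx": 0,"ty": 0,"tz": -0.002,"wx": 0,"wy": 0,"wz": 0,"fingers": 0.005},{"tx": 0,"ty": 0,"tz": -0.002,"wx": 0,"wy": 0,"wz": 0,"fingers": 0.005},{"tx": 0,"ty": 0,"tz": -0.003,"wx": 0,"wy": 0,"wz": 0,"fingers": 0.005},{"tx": 0,"ty": 0,"tz": 0,"wx": 0,"wy": 0,"wz": 0,"fingers": 0.005}]'

```text
time_s: 17.12
ee_pos: [470.4, -287.6, 310.6]
tool_rot: [[0.934, -0.358, 0.0], [-0.358, -0.934, 0.0], [0.0, -0.0, -1.0]]
ft_force: [0.2, 0.3, 0.3]
gripper_width: 11.9
```

```bash
python3 - <<'E'
from h import *
go(470.5,-287.5,310,-20.5)
E
```

```text
t 17.12 p [ 470.4 -287.6  310.6] yaw -21.01 tilt [0.01 0.  ] F [0.2 0.3 0.3] M [ 0.   -0.01  0.04] w 11.9 q [-0.69  0.48  1.58  0.    1.08 -0.32]
wz -0.51 then tx,ty,tz mm [-0.  -0.2  0.6] rows 1.0
```

Emit:
arm_command --plan '[{"tx": 0,"ty": 0,"tz": -0.005,"wx": 0,"wy": 0,"wz": 0,"fingers": 0.005},{"tx": 0,"ty": 0,"tz": -0.01,"wx": 0,"wy": 0,"wz": 0,"fingers": 0.005},{"tx": 0,"ty": 0,"tz": -0.015,"wx": 0,"wy": 0,"wz": 0,"fingers": 0.005},{"tx": 0,"ty": 0,"tz": -0.02,"wx": 0,"wy": 0,"wz": 0,"fingers": 0.005},{"tx": 0,"ty": 0,"tz": -0.02,"wx": 0,"wy": 0,"wz": 0,"fingers": 0.005},{"tx": 0,"ty": 0,"tz": -0.015,"wx": 0,"wy": 0,"wz": 0,"fingers": 0.005},{"tx": 0,"ty": 0,"tz": -0.005,"wx": 0,"wy": 0,"wz": 0,"fingers": 0.005},{"tx": 0,"ty": 0,"tz": 0,"wx": 0,"wy": 0,"wz": 0,"fingers": 0.005}]'

```text
time_s: 17.78
ee_pos: [470.5, -287.7, 402.1]
tool_rot: [[0.934, -0.358, 0.003], [-0.358, -0.934, -0.002], [0.003, 0.001, -1.0]]
ft_force: [-0.0, 0.4, 0.1]
gripper_width: 11.9
```

```bash
python3 - <<'E'
from h import *
go(598.5,-14.5,400,-21)
c=grab("scene",2);cv2.imwrite("pics/e1.png",np.clip(c["im"][:,:,::-1]*1.8,0,255).astype(np.uint8))
E
```

```text
t 17.78 p [ 470.5 -287.7  402.1] yaw -21.0 tilt [ 0.16 -0.12] F [-0.   0.4  0.1] M [-0.01 -0.03 -0.03] w 11.9 q [-0.69  0.39  1.46  0.    1.29 -0.32]
wz -0.0 then tx,ty,tz mm [  21.6 -300.9    2.1] rows 8.0
```

View pics/e1.png

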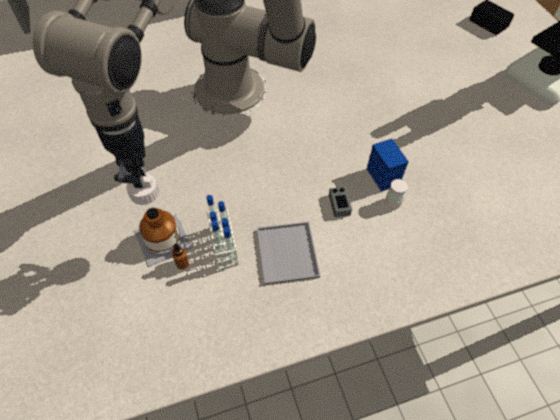

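The cap is off and in the gripper at (145,190), and the bottle's mouth is open at (153,215). I'll carry the cap over to the tray.

Emit:
arm_command --plan '[{"tx": 0.001,"ty": -0.015,"tz": 0,"wx": 0,"wy": 0,"wz": 0,"fingers": 0.005},{"tx": 0.002,"ty": -0.027,"tz": 0,"wx": 0,"wy": 0,"wz": 0,"fingers": 0.005},{"tx": 0.002,"ty": -0.03,"tz": 0,"wx": 0,"wy": 0,"wz": 0,"fingers": 0.005},{"tx": 0.002,"ty": -0.03,"tz": 0,"wx": 0,"wy": 0,"wz": 0,"fingers": 0.005},{"tx": 0.002,"ty": -0.03,"tz": 0,"wx": 0,"wy": 0,"wz": 0,"fingers": 0.005},{"tx": 0.002,"ty": -0.03,"tz": 0,"wx": 0,"wy": 0,"wz": 0,"fingers": 0.005},{"tx": 0.002,"ty": -0.03,"tz": 0,"wx": 0,"wy": 0,"wz": 0,"fingers": 0.005},{"tx": 0.002,"ty": -0.03,"tz": 0,"wx": 0,"wy": 0,"wz": 0,"fingers": 0.005},{"tx": 0.002,"ty": -0.03,"tz": 0,"wx": 0,"wy": 0,"wz": 0,"fingers": 0.005},{"tx": 0.002,"ty": -0.025,"tz": 0,"wx": 0,"wy": 0,"wz": 0,"fingers": 0.005}]'

```text
time_s: 18.72
ee_pos: [587.8, -33.9, 398.6]
tool_rot: [[0.934, -0.358, -0.003], [-0.358, -0.934, 0.001], [-0.003, 0.0, -1.0]]
ft_force: [0.8, -0.4, 0.1]
gripper_width: 11.9
```

Emit:
arm_command --plan '[{"tx": 0.001,"ty": -0.015,"tz": 0.005,"wx": 0,"wy": 0,"wz": 0,"fingers": 0.005},{"tx": 0.001,"ty": -0.008,"tz": 0.015,"wx": 0,"wy": 0,"wz": 0,"fingers": 0.005},{"tx": 0,"ty": 0,"tz": 0.025,"wx": 0,"wy": 0,"wz": 0,"fingers": 0.005},{"tx": 0,"ty": 0,"tz": 0.025,"wx": 0,"wy": 0,"wz": 0,"fingers": 0.005},{"tx": 0,"ty": 0,"tz": 0.025,"wx": 0,"wy": 0,"wz": 0,"fingers": 0.005},{"tx": 0,"ty": 0,"tz": 0.02,"wx": 0,"wy": 0,"wz": 0,"fingers": 0.005},{"tx": 0,"ty": 0,"tz": 0.015,"wx": 0,"wy": 0,"wz": 0,"fingers": 0.005},{"tx": 0,"ty": 0,"tz": 0,"wx": 0,"wy": 0,"wz": 0,"fingers": 0.005},{"tx": 0,"ty": 0,"tz": 0,"wx": 0,"wy": 0,"wz": 0,"fingers": 0.005}]'

```text
time_s: 19.47
ee_pos: [597.1, -15.4, 268.8]
tool_rot: [[0.933, -0.359, -0.003], [-0.359, -0.933, 0.0], [-0.003, 0.001, -1.0]]
ft_force: [-0.0, -0.8, 0.3]
gripper_width: 11.5
```

```bash
python3 - <<'E'
from h import *
go(598.5,-14.5,212,-21)
a=[]
c=grab("scene",2)
x,y,w,h=230,180,100,100
cv2.imwrite("pics/e2.png",cv2.resize(cv2.convertScaleAbs(c["im"][y:y+h,x:x+w,::-1],alpha=2.2),None,fx=5,fy=5,interpolation=cv2.INTER_CUBIC))
E
```

```text
t 19.47 p [597.1 -15.4 268.8] yaw -21.03 tilt [-0.2   0.03] F [-0.  -0.8  0.3] M [ 0.03 -0.04  0.03] w 11.5 q [-0.15  0.6   1.49 -0.    1.05  0.21]
wz -0.03 then tx,ty,tz mm [ 0.9 -1.4 56.8] rows 2.0
```

View pics/e2.png

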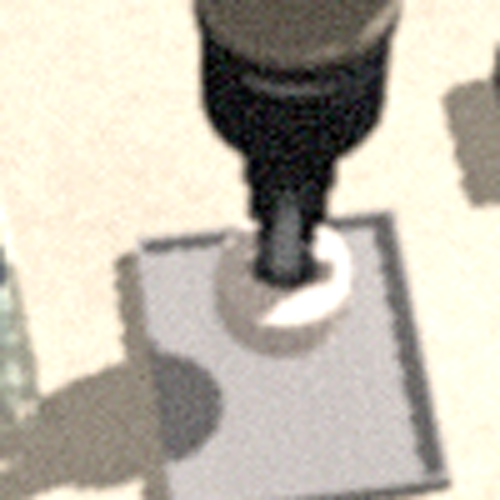

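Emit:
arm_command --plan '[{"tx": 0,"ty": 0,"tz": 0.02,"wx": 0,"wy": 0,"wz": 0,"fingers": 0.005},{"tx": 0,"ty": 0,"tz": 0.02,"wx": 0,"wy": 0,"wz": 0,"fingers": 0.005},{"tx": 0,"ty": 0,"tz": 0.01,"wx": 0,"wy": 0,"wz": 0,"fingers": 0.005},{"tx": 0,"ty": 0,"tz": 0.003,"wx": 0,"wy": 0,"wz": 0,"fingers": 0.005},{"tx": 0,"ty": 0,"tz": 0,"wx": 0,"wy": 0,"wz": 0,"fingers": 0.005},{"tx": 0,"ty": 0,"tz": 0,"wx": 0,"wy": 0,"wz": 0,"fingers": 0.005}]'

```text
time_s: 20.07
ee_pos: [598.0, -15.2, 218.3]
tool_rot: [[0.934, -0.358, 0.002], [-0.358, -0.934, -0.0], [0.002, -0.0, -1.0]]
ft_force: [-0.1, 0.2, 0.4]
gripper_width: 12.0
```

Emit:
arm_command --plan '[{"tx": 0,"ty": 0,"tz": 0.001,"wx": 0,"wy": 0,"wz": 0,"fingers": 0.005},{"tx": 0,"ty": 0,"tz": 0.001,"wx": 0,"wy": 0,"wz": 0,"fingers": 0.005},{"tx": 0,"ty": 0,"tz": 0,"wx": 0,"wy": 0,"wz": 0,"fingers": 0.005}]'

```text
time_s: 20.32
ee_pos: [597.7, -15.1, 215.8]
tool_rot: [[0.934, -0.358, 0.001], [-0.358, -0.934, -0.0], [0.001, -0.0, -1.0]]
ft_force: [0.8, 1.2, -0.4]
gripper_width: 12.2
```

Emit:
arm_command --plan '[{"tx": 0,"ty": 0,"tz": 0.001,"wx": 0,"wy": 0,"wz": 0,"fingers": 0.005},{"tx": 0,"ty": 0,"tz": 0.001,"wx": 0,"wy": 0,"wz": 0,"fingers": 0.005},{"tx": 0,"ty": 0,"tz": 0.001,"wx": 0,"wy": 0,"wz": 0,"fingers": 0.005},{"tx": 0,"ty": 0,"tz": 0,"wx": 0,"wy": 0,"wz": 0,"fingers": 0.005}]'

```text
time_s: 20.65
ee_pos: [597.6, -15.1, 212.1]
tool_rot: [[0.934, -0.358, -0.0], [-0.358, -0.934, 0.0], [-0.0, -0.0, -1.0]]
ft_force: [0.4, -0.7, -0.2]
gripper_width: 12.0
```

Emit:
arm_command --plan '[{"tx": 0,"ty": 0,"tz": 0.0007,"wx": 0,"wy": 0,"wz": 0,"fingers": 0.005},{"tx": 0,"ty": 0,"tz": 0,"wx": 0,"wy": 0,"wz": 0,"fingers": 0.005},{"tx": 0,"ty": 0,"tz": 0,"wx": 0,"wy": 0,"wz": 0,"fingers": 0.005}]'

```text
time_s: 20.9
ee_pos: [597.6, -15.1, 211.9]
tool_rot: [[0.934, -0.358, 0.0], [-0.358, -0.934, 0.0], [0.0, -0.0, -1.0]]
ft_force: [-1.5, -0.2, 5.3]
gripper_width: 11.9
```

The cap has touched the tray floor (5 N). Releasing gently.

Emit:
arm_command --plan '[{"tx": 0,"ty": 0,"tz": -0.0003,"wx": 0,"wy": 0,"wz": 0,"fingers": 0.005},{"tx": 0,"ty": 0,"tz": 0,"wx": 0,"wy": 0,"wz": 0,"fingers": 0.016},{"tx": 0,"ty": 0,"tz": 0,"wx": 0,"wy": 0,"wz": 0,"fingers": 0.02},{"tx": 0,"ty": 0,"tz": 0,"wx": 0,"wy": 0,"wz": 0,"fingers": 0.03},{"tx": 0,"ty": 0,"tz": 0,"wx": 0,"wy": 0,"wz": 0,"fingers": 0.036},{"tx": 0,"ty": 0,"tz": 0,"wx": 0,"wy": 0,"wz": 0,"fingers": 0.036},{"tx": 0,"ty": 0,"tz": -0.005,"wx": 0,"wy": 0,"wz": 0,"fingers": 0.036},{"tx": 0,"ty": 0,"tz": -0.015,"wx": 0,"wy": 0,"wz": 0,"fingers": 0.036},{"tx": 0,"ty": 0,"tz": -0.03,"wx": 0,"wy": 0,"wz": 0,"fingers": 0.036},{"tx": 0,"ty": 0,"tz": -0.04,"wx": 0,"wy": 0,"wz": 0,"fingers": 0.036}]' --force 20

```text
time_s: 21.73
ee_pos: [596.8, -15.1, 300.4]
tool_rot: [[0.933, -0.359, -0.006], [-0.359, -0.934, 0.001], [-0.006, 0.001, -1.0]]
ft_force: [1.2, -0.5, -0.2]
gripper_width: 35.9
```

Emit:
arm_command --plan '[{"tx": 0,"ty": 0,"tz": -0.03,"wx": 0,"wy": 0,"wz": 0,"fingers": 0.036},{"tx": 0,"ty": 0,"tz": -0.03,"wx": 0,"wy": 0,"wz": 0,"fingers": 0.036},{"tx": -0.03,"ty": 0.01,"tz": -0.02,"wx": 0,"wy": 0,"wz": 0,"fingers": 0.036},{"tx": -0.03,"ty": 0.01,"tz": -0.01,"wx": 0,"wy": 0,"wz": 0,"fingers": 0.036},{"tx": -0.03,"ty": 0.0,"tz": 0,"wx": 0,"wy": 0,"wz": 0,"fingers": 0.036},{"tx": -0.03,"ty": 0.0,"tz": 0,"wx": 0,"wy": 0,"wz": 0,"fingers": 0.036},{"tx": -0.03,"ty": 0.0,"tz": 0,"wx": 0,"wy": 0,"wz": 0,"fingers": 0.036},{"tx": -0.03,"ty": 0.0,"tz": 0,"wx": 0,"wy": 0,"wz": 0,"fingers": 0.036},{"tx": -0.02,"ty": 0.0,"tz": 0,"wx": 0,"wy": 0,"wz": 0,"fingers": 0.036},{"tx": 0,"ty": 0.0,"tz": 0,"wx": 0,"wy": 0,"wz": 0,"fingers": 0.036}]'

```text
time_s: 22.57
ee_pos: [400.4, 39.1, 392.3]
tool_rot: [[0.934, -0.357, -0.001], [-0.357, -0.934, 0.001], [-0.001, -0.0, -1.0]]
ft_force: [0.8, 0.0, -0.1]
gripper_width: 36.2
```

```bash
python3 - <<'E'
from h import *
import pickle
go(450,0,350,-21)
C={n:grab(n,4) for n in("scene","top")}; pickle.dump(C,open("c2.pkl","wb"))
C0=pickle.load(open("c0.pkl","rb"))
for n in C: cv2.imwrite(f"pics/{n}3.png",np.clip(C[n]["im"][:,:,::-1]*1.6,0,255).astype(np.uint8))
for n,r in dict(top=(130,230,55,55),scene=(360,135,55,60)).items():
    c=C[n];x,y,w,h=r; im=c["im"][y:y+h,x:x+w]; B=im[...,2]; m=(B-im[...,0]>40);t=np.percentile(B[m],90)*0.72
    for k in blobs(c,lambda q:(q[...,2]>t)&(q[...,2]-q[...,0]>.45*t),40,r): print(n,rect(c,k,99))
def z(n,x,y,w,h,k): return cv2.resize(np.clip(C[n]["im"][y:y+h,x:x+w,::-1]*1.9,0,255).astype(np.uint8),None,fx=k,fy=k,interpolation=cv2.INTER_CUBIC)
cv2.imwrite("pics/f1.png",np.vstack([np.hstack([z("scene",350,130,70,70,4),z("scene",250,210,75,70,4)]),np.hstack([z("top",130,220,70,70,4),z("top",240,180,75,70,4)])]))
E
```

```text
t 22.57 p [400.4  39.1 392.3] yaw -20.93 tilt [-0.07  0.03] F [ 0.8  0.  -0.1] M [ 0.   -0.02  0.04] w 36.2 q [-0.09  0.13  1.85  0.    1.17  0.27]
wz 0.07 then tx,ty,tz mm [60.3 18.7 42.3] rows 2.0
top [455.5 305.7  84.6  56.4   3.8]
scene [458.6 306.5  84.   57.2   4.3]
```

View pics/f1.png

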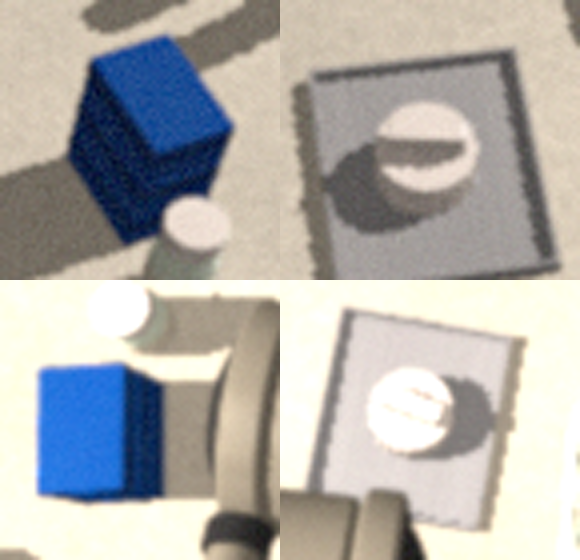

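View pics/scene3.png

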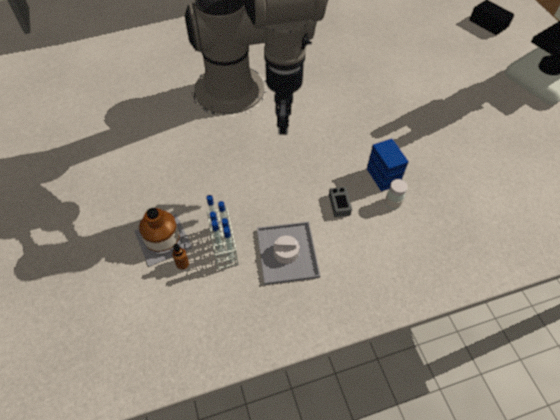

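The third box is flush on the column: both views put it about 1 mm from the column's original outline. The cap lies flat, skirt down, mid-tray at (285,248). The bottle is open at (153,215), and the rack, timer, dropper and jar look unmoved. I'm handing the job in.

```bash
python3 -c "
from rig import robot
print(robot.sign_off(), robot.observe()['time_s'])"
```

```text
the job is handed in; nothing more can be done
the job is handed in; nothing more can be done
```

The slide box is on the column, the bottle is open, and its cap lies flat, skirt down, in the middle of the tray. I handed the job in at about 23 s of the 72 s allowed.

- **Slide box:** I moved it from the tray onto the column. Both cameras put it 1.1–1.3 mm (within about 0.5°) from the column's outline before stacking. I checked the lower boxes only by eye, and they look in line.
- **Cap:** I pressed it down about 5–6 mm and turned it 60° anticlockwise with almost no resistance. The highest push I read was 12.5 N at the sampled readings. It then came straight off.
- **Bystanders:** The rack, timer, dropper bottle and jar look unmoved in the last pictures. I judged that by eye and did not measure it.

**Disagreements:** The two cameras differed by up to about 5 mm on the tray's position and 3–5 mm on the bottle's, so I used averages. The spring force fell a little partway through the turn, perhaps from slight slip of the fingers, so I pressed 0.6 mm further. I saw nothing wrong in the final pictures.

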